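# Sanding station: dry-box the pads and check the case catches

### The job

Put every hand-sanding pad that is lying on the bench into the dry box, lay the lid on the box and press it down corner by corner until it sits flat and sealed all round. Then go along the three accessory cases in order from the robot's left to its right, tugging each lid upward by its handle; wherever a lid comes up because its catch is not home, lower it and snap that catch home, so that in the end all three cases are shut and latched. Leave the wood offcut, the glue bottle and the wax tin where they are.

Things in the scene. Friction and masses are not known exactly. Their poses are not given: they have to be found in the camera images.
- pad1: hand-sanding pad (two or three are present): flat wooden base 80 x 46 x 14 mm, abrasive underneath, with an upright pale wooden grip ridge along its middle, 60 mm long (x), 18 mm wide (y), 20 mm high; 34 mm high in all, 0.11 to 0.22 kg. Lies flat on the bench. Origin: centre of the underside; x along its length, z up through the ridge.
- pad2: hand-sanding pad (two or three are present): flat wooden base 80 x 46 x 14 mm, abrasive underneath, with an upright pale wooden grip ridge along its middle, 60 mm long (x), 18 mm wide (y), 20 mm high; 34 mm high in all, 0.11 to 0.22 kg. Lies flat on the bench. Origin: centre of the underside; x along its length, z up through the ridge.
- pad3: hand-sanding pad (two or three are present): flat wooden base 80 x 46 x 14 mm, abrasive underneath, with an upright pale wooden grip ridge along its middle, 60 mm long (x), 18 mm wide (y), 20 mm high; 34 mm high in all, 0.11 to 0.22 kg. Lies flat on the bench. Origin: centre of the underside; x along its length, z up through the ridge.
- offcut: plain flat wood offcut 85 x 45 x 19 mm without a ridge, lying among the pads; not part of the job. Origin at the centre of its underside.
- drybox: white open box fixed to the bench, outside 144 (x) x 208 (y) x 56 mm high, walls 12, floor 6 mm; three pads fit side by side, lengthwise along x, at y = -58, 0, +58. A sprung rubber block on each corner of the rim (x +-66, y +-98) stands 5 mm proud; pushed with over about 8 N it snaps flush and stays down. Origin: centre of the underside, z up.
- boxlid: loose grey lid for the dry box, 0.28 to 0.46 kg: plate 148 (x) x 212 (y) x 8 mm, below it a plug rim 114 x 178 mm, 10 mm deep (3 mm play each side in the box). Fits either way round. Black bar handle along y, 76 mm long, 12 x 12 mm, 56 mm free between its posts, centre 36 mm above the origin. Origin: centre of the plate's underside (10 mm up as it lies on the bench), z up.
- boxlid_corner0 (a point): point on the underside of the lid plate near its -x, +y corner (55 and 88 mm from the centre along x and y); press on the top face 8 mm above it. Corners 0 and 2 lie on one diagonal, 1 and 3 on the other. On the box it is 61 mm above the bench while proud, 56 mm once home.
- boxlid_corner1 (a point): point on the underside of the lid plate near its -x, -y corner (55 and 88 mm from the centre along x and y); press on the top face 8 mm above it. Corners 0 and 2 lie on one diagonal, 1 and 3 on the other. On the box it is 61 mm above the bench while proud, 56 mm once home.
- boxlid_corner2 (a point): point on the underside of the lid plate near its +x, -y corner (55 and 88 mm from the centre along x and y); press on the top face 8 mm above it. Corners 0 and 2 lie on one diagonal, 1 and 3 on the other. On the box it is 61 mm above the bench while proud, 56 mm once home.
- boxlid_corner3 (a point): point on the underside of the lid plate near its +x, +y corner (55 and 88 mm from the centre along x and y); press on the top face 8 mm above it. Corners 0 and 2 lie on one diagonal, 1 and 3 on the other. On the box it is 61 mm above the bench while proud, 56 mm once home.
- case1: leftmost (most +y) of three like grey accessory cases fixed to the bench: base 120 (x) x 100 (y) x 45 mm, a ledge on its front (-x, to the robot) carries the catch. Black bar handle on its lid, along y, 64 mm long, 10 x 10 mm, 46 mm free between posts; with the lid shut the bar's centre is at x = -15, y = 0, z = 88 mm. Origin: centre of the underside, z up.
- case1_lid (a joint): lid of case 1: 120 x 100 x 16 mm, 0.25 kg, hinged along y at x = +60, z = 45 mm in the case's frame. 0 is shut, grows as its front rises (rad), up to 1.2; falls shut by its weight. With the catch home it has only 0.03 rad of play and is then held fast; with the catch out it lifts freely (2 N at the handle).
- case1_catch (a joint): slide catch of case 1: a steel bolt sliding along the case's x over a tongue on the lid's front. 0 is home (lid held), 0.006 m is fully out towards the robot (lid free). An over-centre spring (7 N) throws it to either end; with the lid fully down, push it to +x until it snaps home.
- case1_tab (a point): top middle of the front (-x) face of the upright thumb tab of case 1's catch: tab 30 mm wide (y), 8 mm thick (x), standing from 62 to 88 mm above the bench. Push on this face. With the catch home it is at x = -94 mm in the case's frame.
- case2: middle of three like grey accessory cases fixed to the bench: base 120 (x) x 100 (y) x 45 mm, a ledge on its front (-x, to the robot) carries the catch. Black bar handle on its lid, along y, 64 mm long, 10 x 10 mm, 46 mm free between posts; with the lid shut the bar's centre is at x = -15, y = 0, z = 88 mm. Origin: centre of the underside, z up.
- case2_lid (a joint): lid of case 2: 120 x 100 x 16 mm, 0.25 kg, hinged along y at x = +60, z = 45 mm in the case's frame. 0 is shut, grows as its front rises (rad), up to 1.2; falls shut by its weight. With the catch home it has only 0.03 rad of play and is then held fast; with the catch out it lifts freely (2 N at the handle).
- case2_catch (a joint): slide catch of case 2: a steel bolt sliding along the case's x over a tongue on the lid's front. 0 is home (lid held), 0.006 m is fully out towards the robot (lid free). An over-centre spring (7 N) throws it to either end; with the lid fully down, push it to +x until it snaps home.
- case2_tab (a point): top middle of the front (-x) face of the upright thumb tab of case 2's catch: tab 30 mm wide (y), 8 mm thick (x), standing from 62 to 88 mm above the bench. Push on this face. With the catch home it is at x = -94 mm in the case's frame.
- case3: rightmost of three like grey accessory cases fixed to the bench: base 120 (x) x 100 (y) x 45 mm, a ledge on its front (-x, to the robot) carries the catch. Black bar handle on its lid, along y, 64 mm long, 10 x 10 mm, 46 mm free between posts; with the lid shut the bar's centre is at x = -15, y = 0, z = 88 mm. Origin: centre of the underside, z up.
- case3_lid (a joint): lid of case 3: 120 x 100 x 16 mm, 0.25 kg, hinged along y at x = +60, z = 45 mm in the case's frame. 0 is shut, grows as its front rises (rad), up to 1.2; falls shut by its weight. With the catch home it has only 0.03 rad of play and is then held fast; with the catch out it lifts freely (2 N at the handle).
- case3_catch (a joint): slide catch of case 3: a steel bolt sliding along the case's x over a tongue on the lid's front. 0 is home (lid held), 0.006 m is fully out towards the robot (lid free). An over-centre spring (7 N) throws it to either end; with the lid fully down, push it to +x until it snaps home.
- case3_tab (a point): top middle of the front (-x) face of the upright thumb tab of case 3's catch: tab 30 mm wide (y), 8 mm thick (x), standing from 62 to 88 mm above the bench. Push on this face. With the catch home it is at x = -94 mm in the case's frame.
- glue: yellow glue bottle, 56 mm across, 150 mm tall, behind the cases; leave alone. Origin at the centre of its underside.
- wax: wax tin, 70 mm across, 55 mm tall, behind the cases; leave alone. Origin at the centre of its underside.
Mind the look-alikes: they are no part of the job. What is shaped like the pad1 but green or pink is not meant.

How it is judged:
By the outcome, as a careful person would: the job done as asked, in the order asked, and still so for the second after the job is handed in, with the robot touching nothing.
Of pad1, pad2, pad3 only 2 to 3 are there at a start; the rules pass over those that are not, and their reading is None.
At some moment in a run one of pad1, pad2, pad3 may be knocked a few centimetres aside while the robot is not near it.
Once in a run the grip may slacken for a moment while it holds something.
It also fails if it takes over 208 s, if anything falls off the work surface, if the arm or the gripper's body presses on something with over 40 N, if the wrist force passes 120 N, or if a joint passes its speed limit or range.

### The arm

A 6-joint arm with a two-finger parallel gripper is mounted at the origin on the work surface. World frame = base frame: x ahead of the robot, y to its left, z up, the work surface at z = 0. Lengths are in m, angles in degrees, forces in N, time in s.
With the tool pointing down it reaches from about 0.25 to 0.775 m from the base axis. Payload 4 kg.
Tool frame: the origin (TCP) lies on the mounting face of the last link; the fingertips stand 199 mm ahead of it and the grasp point (between the pads) lies manip.tcp_to_grasp ahead of it (manip.tcp_to_grasp is the distance from the TCP to the grasp point, in m); z points along the fingers, y is the direction in which the jaws open and shut (so a half turn about z gives the same grasp; the last joint's range is limited). The gripper opens to 94 mm and grips with 3 to 60 N. Pads are 16 mm wide; open, the fingers measure 119 mm over their backs; the gripper's body (75 mm by 177 mm) begins 78 mm behind the grasp point.
Start: joints at [-76.725, 4.996, 78.535, -0, 96.463, -5.907], TCP at [0.181, -0.519, 0.405] pointing down, gripper open.
Joint ranges: [-177.83, 177.83], [-43.37, 116.18], [15.69, 146.23], [-61.86, 241.86], [9.47, 152.12], [-147.06, 147.06]. Speed limits (degrees/s): [159.86, 159.86, 180, 180, 180, 180].

### API

Orientations are given as [roll, pitch, yaw] about the fixed x, y, z axes, in that order (R = Rz(yaw) Ry(pitch) Rx(roll)).
In Python, from bench import manip, optics, workorder gives the robot as it stands.
- The arm moves only by the tool step_arm, never from a script. Its argument "motion" is a list of rows, each a list of 5 numbers: the closure in counts, from 0 (fully open) to 255 (shut), then the shift along the tool's x, y, z in units of 50 mm (1.0 is 50 mm), then the turn about the tool's z in units of 8 degrees (1.0 is 8 degrees). A call has 1 to 10 rows; each row shifts and turns the commanded pose from where the row before left it, along the tool's axes as they then stand; what a row does not reach is not made up. A row lasts 1/10 s, in which the tool goes at most 50 mm and 8.59 degrees, less where a joint would pass 70% of its speed; a pose out of reach is approached as far as the arm can. A call is refused whole if a number of a shift passes 1 or a number of a turn 1, either way. A call with a gripper value outside its range is refused whole. The fingers move at their own pace and stop on an object; "grip_force" is the grip in N (left out, the last holds). Time passes only in rows, so rows that do not move let the fingers close. It gives the time, the measured TCP pose, the force and the opening at its end, in the units of the state.
- manip.sense(): the state, without advancing time (a new reading comes with each control period).
- optics.camera(name): name is "scene" or "top" or "wrist"; returns a dict with "frame" (480x640x3 uint8, blue, green, red), "mtx" (3x3 intrinsics, pixels), "eye" and "orientation" of the camera in the world. Camera axes: x right, y down, z forward; pixel columns grow to the right and rows downward; lengths in m; the calibration is good to about 2 mm. A picture is of the moment at which its call begins. There is no depth.
- workorder.hand_in(): hands the job in, once; it reports no verdict.
The state is a dict: "time": time; "joints": joint angles; "qvel": joint speeds; "joint_efforts": joint torques, N m; "position": TCP position; "orientation": TCP orientation; "contact_force": force on the tool from outside, world axes, zero at the start; "wrist_torque": the same for the moment, N m; "gripper_width": opening from 0.0 (shut) to 1.0 (fully open).
Only numpy, scipy, OpenCV 4.12 (cv2) and the standard library are available. Lean on these libraries where they do the work, as an engineer would, in place of code of your own. Each camera call takes 0.05 s, during which the arm holds its last target. There are 200 camera calls.

## Working session

There is one attempt and no reset: what is moved stays moved. The work goes in short steps, Python scripts to look and compute and a tool call to move; the robot and the scene stay as the last step left them, time stands still between calls to the robot, and variables do not carry over. Pictures are saved under pics/ and viewed, about 12 in all and at most 16, crops included, and the job is handed in when it is done.

Besides the shell and the picture viewer there is one more tool, called after ">>>" as name(argument=value, ...), one argument or row to a line, values as JSON. step_arm: Moves the arm, as the interface text tells. Its arguments: {"type":"object","properties":{"motion":{"type":"array"},"grip_force":{"type":"number"}},"required":["motion"]}

```bash
mkdir -p pics; ls
cat > h.py <<'E'
import numpy as np, cv2
from scipy.spatial.transform import Rotation as R
from bench import manip, optics, workorder
def snap(n,f):
    c=optics.camera(n); cv2.imwrite('pics/'+f,c['frame']); np.savez('pics/'+f[:-4]+'.npz',**{k:np.array(v) for k,v in c.items()}); return c
def load(f): return np.load('pics/'+f+'.npz')
def Rc(c):
    o=np.array(c['orientation']); return o if o.shape==(3,3) else R.from_euler('xyz',o,degrees=True).as_matrix()
def w(c,u,v,z):
    d=Rc(c)@np.linalg.solve(c['mtx'],[u,v,1.]); e=np.array(c['eye']); return e+d*(z-e[2])/d[2]
def px(c,p):
    q=c['mtx']@(Rc(c).T@(np.array(p)-c['eye'])); return q[:2]/q[2]
E
python3 - <<'E'
from h import *
s=manip.sense(); print(s, manip.tcp_to_grasp)
for n in('scene','top'):
    c=snap(n,n+'0.png'); print(n,c['eye'],c['orientation'],c['mtx'])
E
```

```text
pics
{'time': 0.0, 'joints': array([-7.67254024e+01,  5.03834721e+00,  7.86226552e+01,  2.23218057e-03,
        9.64640763e+01, -5.90587924e+00]), 'qvel': array([-0.01523972,  0.02912637, -0.04621702,  0.03090103,  0.03232565,
        0.03971268]), 'joint_efforts': array([ 5.45487710e-04, -3.40183353e+01, -3.02425432e+01,  7.17661553e-02,
        3.29559669e-02, -1.55294838e-04]), 'position': array([ 0.18068638, -0.5193521 ,  0.40352949]), 'orientation': array([-1.79875813e+02, -1.50766775e-02,  1.91807094e+01]), 'contact_force': array([ 0.53491752, -0.06907511,  0.40129018]), 'wrist_torque': array([-0.02957819, -0.00981723,  0.03183964]), 'gripper_width': 1.0006748725812145} 0.1804
scene [ 1.35229717 -0.05796961  0.66377993] [-123.29812404    0.26995214   84.54092622] [[446.97008094   0.         320.94383245]
 [  0.         446.97008094 242.91538867]
 [  0.           0.           1.        ]]
top [0.3790961  0.02265707 1.66665455] [-174.9042961    -1.18488297  -90.60521609] [[570.1037611    0.         322.82991763]
 [  0.         570.1037611  238.0227075 ]
 [  0.           0.           1.        ]]
```

View pics/top0.png

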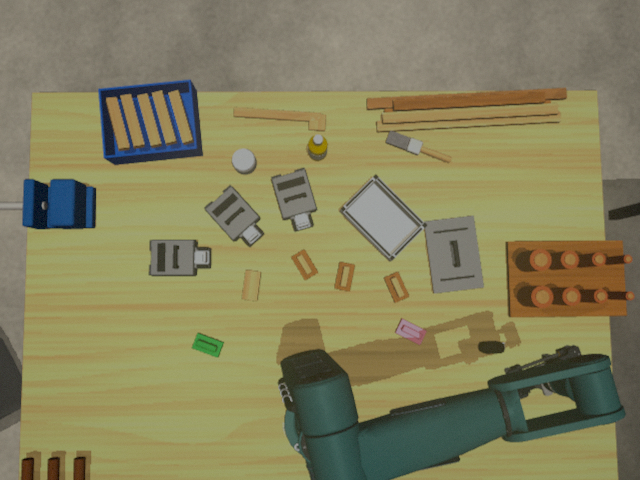

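View pics/scene0.png

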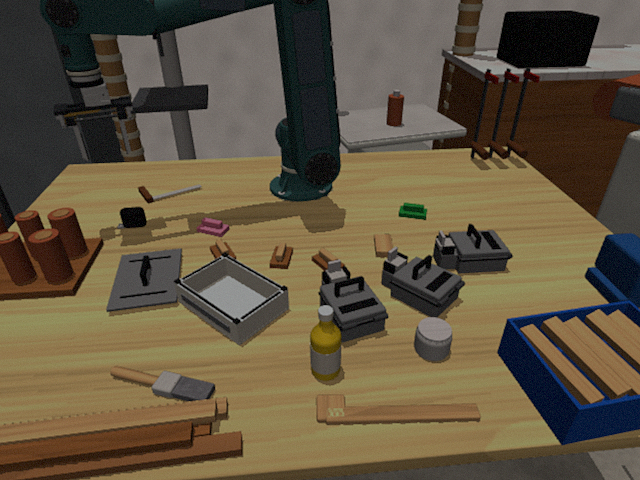

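The two pictures show these candidates in the top view. Brown ridged pads are at (304,264), (344,276) and (396,287). The look-alikes are the plain offcut (251,285), the green pad (208,344) and the pink pad (409,330). The box is at (383,217), the lid at (454,254), and the cases at (174,258), (233,215) and (295,197). I choose the three brown pads and check them in a close crop.

Run:
```python
from h import *
c=load('top0'); f=c['frame']
a=cv2.resize(f[165:310,140:320],None,fx=4.2,fy=4.1,interpolation=cv2.INTER_CUBIC); cv2.imwrite('pics/cropA.png',a)
a=cv2.resize(f[165:310,285:490],None,fx=3.9,fy=3.9,interpolation=cv2.INTER_CUBIC); cv2.imwrite('pics/cropB.png',a)
for u,v in[(304,264),(344,276),(396,287),(251,285)]: print(w(c,u,v,.02))
```

```text
[0.45078679 0.04221126 0.02      ]
[ 0.41504995 -0.07288538  0.02      ]
[ 0.38185186 -0.222658    0.02      ]
[0.39195656 0.1947988  0.02      ]
```

View pics/cropA.png

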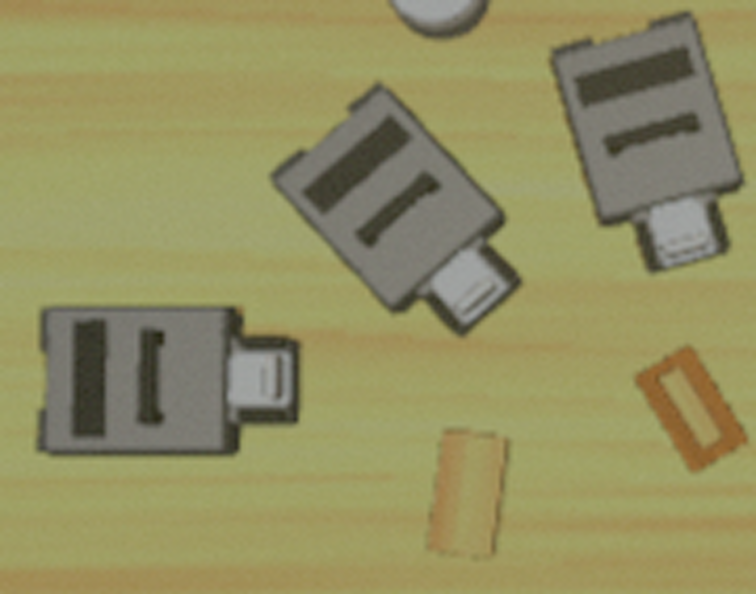

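View pics/cropB.png

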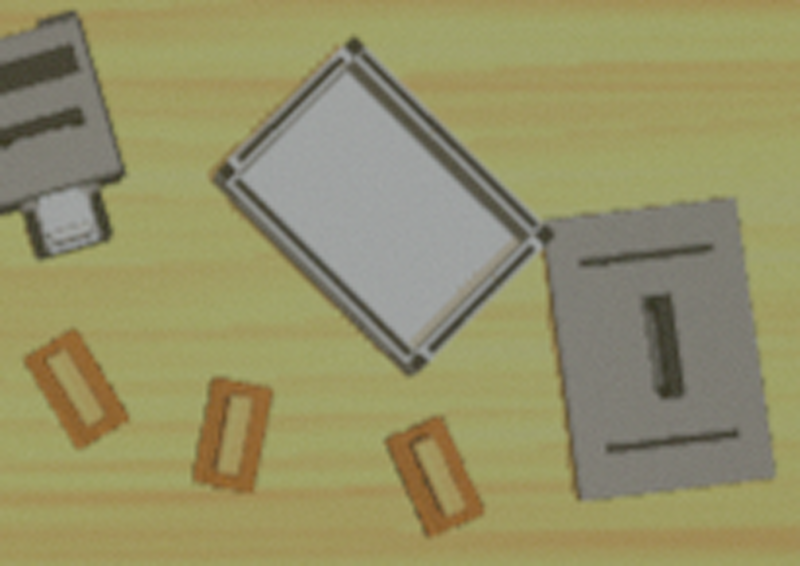

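Crops confirm it: the three brown bases with pale ridges are the pads, and the plain yellow slab is the offcut. I now fit the poses.

```bash
cat > fit.py <<'E'
from h import *
c=load('top0')
def fit(pts,model,z):
    W=np.array([w(c,u,v,z)[:2] for u,v in pts]); M=np.array(model,float)
    a=W-W.mean(0); b=M-M.mean(0)
    th=np.arctan2((b[:,0]*a[:,1]-b[:,1]*a[:,0]).sum(),(a*b).sum())
    r=np.array([[np.cos(th),-np.sin(th)],[np.sin(th),np.cos(th)]])
    t=W.mean(0)-r@M.mean(0); res=W-(M@r.T+t)
    return t,np.degrees(th),np.abs(res).max()
A=lambda L:[((x+.5)/4.2-.5+140,(y+.5)/4.1-.5+165) for x,y in L]
B=lambda L:[((x+.5)/3.9-.5+285,(y+.5)/3.9-.5+165) for x,y in L]
rect=lambda a,b:[(a,b),(a,-b),(-a,-b),(-a,b)]   # ordered clockwise as seen: +x+y, +x-y, -x-y, -x+y
if __name__=='__main__':
    # image: up=+x world, left=+y world
    for n,p in {'Pa':[(25,355),(75,328),(130,418),(82,450)],'Pb':[(212,378),(272,386),(254,493),(193,482)],'Pc':[(386,436),(440,416),(485,513),(432,537)]}.items():
        print(n,fit(B(p),rect(.04,.023),.014))
    print('box',fit(B([(226,174),(354,45),(543,234),(414,362)]),rect(.066,.098),.061))
    print('lid',fit(B([(545,222),(735,198),(775,478),(580,500)]),rect(.106,.074),.018),'(long axis as x)')
    print('lidbar',[w(c,*q,.052) for q in B([(655,295),(675,397)])])
    for n,p,hb in [('c1',[(40,452),(42,308),(238,308),(238,452)],[(150,424),(150,330)]),('c2',[(273,175),(380,85),(503,215),(400,310)],[(362,242),(434,180)]),('c3',[(553,48),(690,13),(742,185),(605,222)],[(608,148),(698,122)])]:
        t,th,e=fit(A(p),rect(.06,.05),.061); print(n,t,th,e,'handle',fit(A(hb),[(-.015,.032),(-.015,-.032)],.093))
E
python3 fit.py
```

```text
Pa (array([0.45094551, 0.04048214]), np.float64(30.667783269132), np.float64(0.0020048275538583488))
Pb (array([ 0.41496068, -0.07413961]), np.float64(-10.446794957961535), np.float64(0.001295511829554119))
Pc (array([ 0.3832162 , -0.22460848]), np.float64(23.167518742703148), np.float64(0.0018536883796164694))
box (array([ 0.58118994, -0.18424109]), np.float64(44.200883911091054), np.float64(0.04450515795548782))
lid (array([ 0.47563896, -0.39301673]), np.float64(6.027322289945768), np.float64(0.001995126817737114)) (long axis as x)
lidbar [array([ 0.51307354, -0.38288529,  0.052     ]), array([ 0.43827489, -0.39524285,  0.052     ])]
c1 [0.47146291 0.40918415] 89.7999154504235 0.006047136651652685 handle (array([0.47131182, 0.40972279]), np.float64(90.70447287478225), np.float64(0.00044494294961150427))
c2 [0.59689734 0.24361148] 42.23073355537599 0.004406113839383274 handle (array([0.59355493, 0.24315681]), np.float64(41.541286645265366), np.float64(0.0003268512306928706))
c3 [0.65101716 0.0692263 ] 15.437891884869119 0.0042224117665369265 handle (array([0.64741159, 0.06890401]), np.float64(16.249614192509306), np.float64(0.000833289879899779))
```

```bash
cat >> h.py <<'E'
G=manip.tcp_to_grasp
def plan(x,y,z,yaw=None,n=None):
    """rows to bring the grasp point to x,y,z and tool yaw (deg); from measured pose"""
    s=manip.sense(); p=np.array(s['position']); o=s['orientation']; yw=o[2]
    R0=R.from_euler('xyz',o,degrees=True).as_matrix()
    g=p+R0[:,2]*G; d=np.array([x,y,z])-g
    dy=0 if yaw is None else (yaw-yw+180)%360-180
    m=max(np.linalg.norm(d)/.048,abs(dy)/7.9); n=n or int(np.ceil(m)) or 1
    print('t %.1f grasp'%s['time'],g.round(4),'yaw %.1f tilt %.2f %.2f'%(yw,abs(o[0])-180,o[1]),'W %.1fmm'%(s['gripper_width']*94),'F',np.round(s['contact_force'],1),'| d',(d*1e3).round(1),'dyaw %.1f j6 %.0f n=%d'%(dy,s['joints'][5],n))
    rows=[]
    for i in range(n):
        Ri=R.from_euler('z',dy*i/n,degrees=True).as_matrix()@R0
        rows.append([*(Ri.T@d/n/.05).round(2),round(-dy/8/n,2)])
    for r in rows: print(r)
E
sed -i 's/(226,174),(354,45),(543,234),(414,362)/(354,45),(543,234),(414,362),(226,174)/' fit.py
python3 fit.py|grep box; python3 -c "
from h import *
plan(.383,-.2245,.17,23.2)"
```

```text
box (array([ 0.58118994, -0.18424109]), np.float64(-45.8530580766277), np.float64(0.0019430250600920296))
t 0.1 grasp [ 0.1806 -0.519   0.2232] yaw 19.2 tilt -0.12 -0.01 W 94.3mm F [-0.2 -0.2 -0. ] | d [202.4 294.5 -53.2] dyaw 4.0 j6 -6 n=8
[np.float64(0.72), np.float64(-0.53), np.float64(0.13), np.float64(-0.06)]
[np.float64(0.72), np.float64(-0.52), np.float64(0.13), np.float64(-0.06)]
[np.float64(0.73), np.float64(-0.52), np.float64(0.13), np.float64(-0.06)]
[np.float64(0.73), np.float64(-0.51), np.float64(0.13), np.float64(-0.06)]
[np.float64(0.74), np.float64(-0.5), np.float64(0.13), np.float64(-0.06)]
[np.float64(0.74), np.float64(-0.5), np.float64(0.13), np.float64(-0.06)]
[np.float64(0.75), np.float64(-0.49), np.float64(0.13), np.float64(-0.06)]
[np.float64(0.75), np.float64(-0.48), np.float64(0.13), np.float64(-0.06)]
```

>>> step_arm(
  motion=[
    [0,0.72,-0.53,0.13,-0.06],
    [0,0.72,-0.52,0.13,-0.06],
    [0,0.73,-0.52,0.13,-0.06],
    [0,0.73,-0.51,0.13,-0.06],
    [0,0.74,-0.5,0.13,-0.06],
    [0,0.74,-0.5,0.13,-0.06],
    [0,0.75,-0.49,0.13,-0.06],
    [0,0.75,-0.48,0.13,-0.06],
    [0,0,0,0,0],
    [0,0,0,0,0],
  ],
)

```text
time: 1.1
position: [0.3836, -0.2247, 0.3521]
orientation: [-180.0, 0.1, 23.2]
contact_force: [-0.1, -0.2, -0.0]
gripper_width: 1.0
```

```bash
sed -i 's/rows.append(\[\*(Ri.T@d\/n\/.05).round(2),round(-dy\/8\/n,2)\])/rows.append([*map(float,(Ri.T@d\/n\/.05).round(2)),float(round(-dy\/8\/n,2))])/; s/for r in rows: print(r)/print(*rows)/' h.py; python3 -c "
from h import *
plan(.383,-.2245,.07,23.2)
c=snap('wrist','w1.png');print(c['eye'],c['orientation'],c['mtx'][0])
a=.0232
for p in [(.383,-.2245,.034)]: print(px(c,p))"
```

```text
t 1.1 grasp [ 0.3834 -0.2247  0.1717] yaw 23.2 tilt -0.03 0.07 W 94.0mm F [-0.1 -0.2 -0. ] | d [  -0.4    0.2 -101.7] dyaw 0.0 j6 29 n=3
[-0.0, -0.0, 0.68, -0.0] [-0.0, -0.0, 0.68, -0.0] [-0.0, -0.0, 0.68, -0.0]
[ 0.44547928 -0.19784696  0.33205688] [ 1.66224816e+02  5.51548822e-03 -6.67485706e+01] [405.16868669   0.         318.80880648]
[318.6129786  234.11972432]
```

View pics/w1.png

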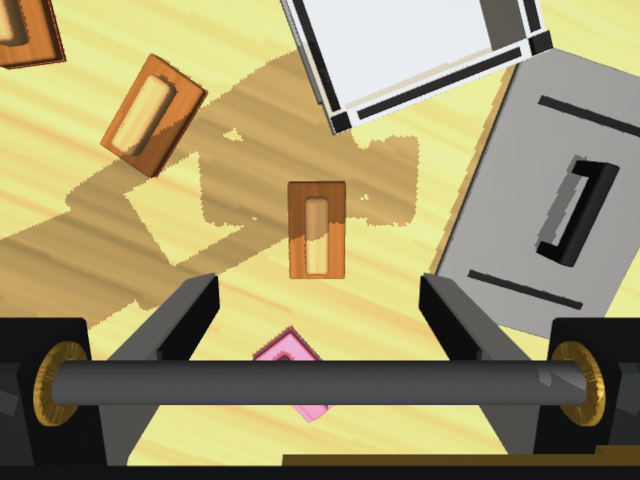

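The wrist picture shows the pad's ridge centre at (316,236), against a predicted (319,234), and it is well aligned. I descend and grip.

>>> step_arm(
  motion=[
    [0,0,0,0.8,0],
    [0,0,0,0.8,0],
    [0,0,0,0.7,0],
    [0,0,0,0.42,0],
    [0,0,0,0,0],
    [0,0,0,0,0],
  ],
)

```text
time: 1.75
position: [0.383, -0.2268, 0.2172]
orientation: [180.0, 0.0, 22.9]
contact_force: [-0.1, -0.6, -0.6]
gripper_width: 1.001
```

>>> step_arm(
  motion=[
    [255,0,0,0,0],
    [255,0,0,0,0],
    [255,0,0,0,0],
    [255,0,0,0,0],
    [255,0,0,0,0],
    [255,0,0,0,0],
    [255,0,0,0,0],
    [255,0,0,0,0],
  ],
  grip_force=30,
)

```text
time: 2.55
position: [0.3834, -0.2254, 0.2166]
orientation: [-180.0, 0.0, 23.0]
contact_force: [-0.1, 0.3, 0.0]
gripper_width: 0.353
```

>>> step_arm(
  motion=[
    [255,0,0,-0.3,0],
    [255,0,0,-0.8,0],
    [255,0,0,-0.8,0],
    [255,0,0,-0.5,0],
    [255,0,0,0,0],
  ],
)

```text
time: 3.05
position: [0.3842, -0.2261, 0.3413]
orientation: [179.5, -0.3, 23.0]
contact_force: [0.1, 0.5, -1.1]
gripper_width: 0.004
```

```bash
python3 -c "
from h import *
b=np.radians(-45.85); C=np.array([.5812,-.1842]); ay=np.array([-np.sin(b),np.cos(b)])
for k in(-.058,0,.058): print(C+k*ay)
p=C-.058*ay
plan(*p,.155,-45.85)"
```

```text
[ 0.53958391 -0.22459927]
[ 0.5812 -0.1842]
[ 0.62281609 -0.14380073]
t 3.0 grasp [ 0.3855 -0.2271  0.1609] yaw 23.0 tilt -0.47 -0.26 W 0.4mm F [ 0.1  0.5 -1.1] | d [154.    2.5  -5.9] dyaw -68.9 j6 29 n=9
[0.32, 0.13, 0.02, 0.96] [0.33, 0.09, 0.02, 0.96] [0.34, 0.04, 0.01, 0.96] [0.34, -0.01, 0.01, 0.96] [0.34, -0.05, 0.01, 0.96] [0.33, -0.1, 0.01, 0.96] [0.31, -0.14, 0.01, 0.96] [0.29, -0.18, 0.01, 0.96] [0.27, -0.22, 0.01, 0.96]
```

The lift came before the fingers had closed, since they are slower than I assumed. I check whether the pad shifted.

>>> step_arm(
  motion=[
    [130,0,0,0,0],
    [130,0,0,0,0],
    [130,0,0,0,0],
    [130,0,0,0,0],
    [130,0,0,0,0],
    [130,0,0,0,0],
  ],
)

```text
time: 3.65
position: [0.3833, -0.2255, 0.3363]
orientation: [-180.0, 0.0, 23.0]
contact_force: [0.8, 0.7, -0.3]
gripper_width: 0.475
```

```bash
python3 -c "
from h import *
c=snap('wrist','w2.png')
plan(.383,-.2245,.0355,23.2)
print(px(c,(.383,-.2245,.034)))"
```

```text
t 3.7 grasp [ 0.3833 -0.2255  0.1561] yaw 23.0 tilt -0.02 0.01 W 45.4mm F [-0.7  0.6 -0.7] | d [  -0.3    1.  -120.6] dyaw 0.2 j6 29 n=3
[0.0, -0.01, 0.8, -0.01] [0.0, -0.01, 0.8, -0.01] [0.0, -0.01, 0.8, -0.01]
[317.79768482 238.63527509]
```

View pics/w2.png

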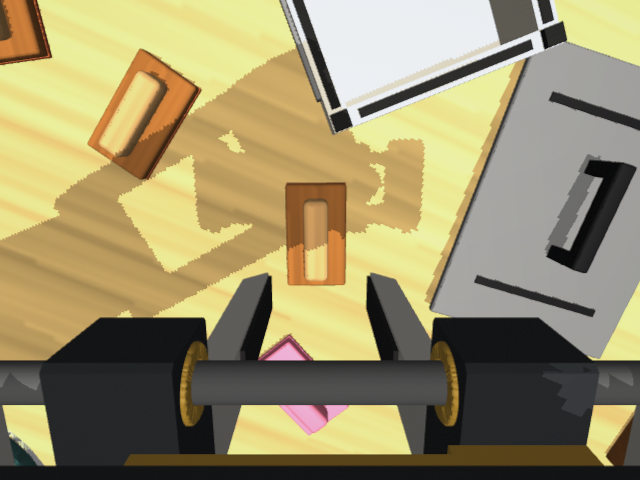

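The pad is unmoved at (316,240). I descend with the narrowed gripper and wait for it to close.

>>> step_arm(
  motion=[
    [130,0,0,0.8,0],
    [130,0,0,0.8,0],
    [130,0,0,0.6,0],
    [130,0,0,0.2,0],
    [255,0,0,0,0],
    [255,0,0,0,0],
    [255,0,0,0,0],
    [255,0,0,0,0],
    [255,0,0,0,0],
    [255,0,0,0,0],
  ],
)

```text
time: 4.7
position: [0.3839, -0.2256, 0.2185]
orientation: [179.9, -0.1, 23.0]
contact_force: [0.1, 2.6, 6.3]
gripper_width: 0.188
```

>>> step_arm(
  motion=[
    [255,0,0,0,0],
    [255,0,0,0,0],
  ],
)

```text
time: 4.9
position: [0.3839, -0.2256, 0.2185]
orientation: [179.9, -0.1, 23.0]
contact_force: [-1.5, 2.8, 5.6]
gripper_width: 0.188
```

```bash
python3 -c "
from h import *
plan(.5396,-.2246,.155,-45.85)"
```

```text
t 4.9 grasp [ 0.3843 -0.2259  0.0381] yaw 23.0 tilt -0.11 -0.10 W 17.7mm F [-1.5  2.8  5.6] | d [155.3   1.3 116.9] dyaw -68.9 j6 29 n=9
[0.32, 0.13, -0.26, 0.96] [0.33, 0.09, -0.26, 0.96] [0.34, 0.04, -0.26, 0.96] [0.35, -0.0, -0.26, 0.96] [0.34, -0.05, -0.26, 0.96] [0.33, -0.09, -0.26, 0.96] [0.32, -0.14, -0.26, 0.96] [0.3, -0.18, -0.26, 0.96] [0.27, -0.22, -0.26, 0.96]
```

>>> step_arm(
  motion=[
    [255,0,0,-0.4,0],
    [255,0,0,-0.8,0],
    [255,0,0,-0.8,0],
    [255,0,0,-0.4,0],
    [255,0,0,0,0],
  ],
)

```text
time: 5.4
position: [0.384, -0.2261, 0.3406]
orientation: [179.5, -0.2, 23.0]
contact_force: [-0.0, 0.1, -1.0]
gripper_width: 0.186
```

>>> step_arm(
  motion=[
    [255,0.32,0.13,0,0.96],
    [255,0.33,0.09,0,0.96],
    [255,0.34,0.04,0,0.96],
    [255,0.35,0,0,0.96],
    [255,0.34,-0.05,0,0.96],
    [255,0.33,-0.09,0,0.96],
    [255,0.32,-0.14,0,0.96],
    [255,0.3,-0.18,0,0.96],
    [255,0.27,-0.22,0,0.96],
    [255,0,0,0,0],
  ],
)

```text
time: 6.4
position: [0.54, -0.224, 0.3336]
orientation: [179.9, 0.2, -46.0]
contact_force: [-1.1, -0.2, -2.3]
gripper_width: 0.188
```

>>> step_arm(
  motion=[
    [255,0,0,0,0],
    [255,0,0,0,0],
  ],
)

```text
time: 6.6
position: [0.5383, -0.2243, 0.3356]
orientation: [179.9, 0.1, -46.0]
contact_force: [-0.5, -1.2, -1.4]
gripper_width: 0.188
```

```bash
python3 -c "
from h import *
plan(.5396,-.2246,.046,-45.85)
c=snap('wrist','w3.png')
b=np.radians(-45.85);C=np.array([.5812,-.1842,0]);r=R.from_euler('z',b).as_matrix()
f=c['frame'].copy()
for p in rect if 0 else [(.066,.098),(.066,-.098),(-.066,-.098),(-.066,.098)]:
    q=px(c,C+r@np.array([*p,.061])); print(q); cv2.circle(f,tuple(int(k) for k in q),4,(0,0,255),1)
cv2.imwrite('pics/w3.png',f)"
```

```text
t 6.6 grasp [ 0.5379 -0.2241  0.1552] yaw -46.0 tilt -0.06 0.11 W 17.7mm F [-0.5 -1.2 -1.4] | d [   1.7   -0.5 -109.2] dyaw 0.2 j6 108 n=3
[0.01, -0.01, 0.73, -0.01] [0.01, -0.01, 0.73, -0.01] [0.01, -0.01, 0.73, -0.01]
[ 59.65066544 142.59277105]
[381.16346315 142.04934828]
[374.44585259 339.59502171]
[ 89.22236859 340.27673066]
```

View pics/w3.png

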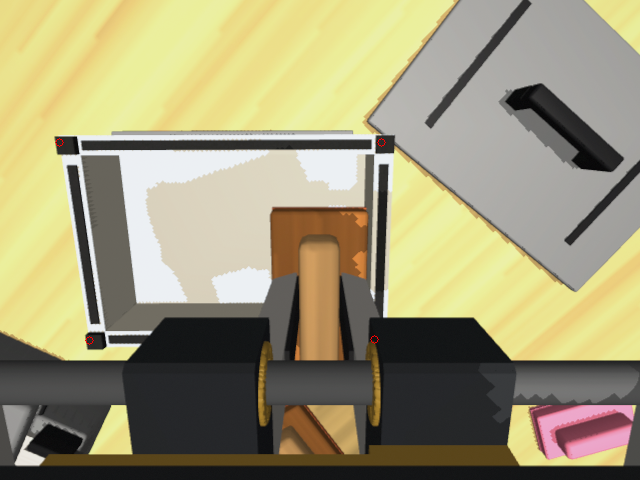

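The picture shows the box corner blocks at (66,145), (385,144) and (95,340), about 5 px right of my prediction. I correct the box centre to about (0.579,-0.1855) and lower the pad.

>>> step_arm(
  motion=[
    [255,0,0.03,0.8,0],
    [255,0,0,0.8,0],
    [255,0,0,0.45,0],
    [255,0,0,0.12,0],
    [255,0,0,0,0],
    [170,0,0,0,0],
    [170,0,0,0,0],
    [170,0,0,0,0],
  ],
)

```text
time: 7.45
position: [0.5386, -0.2257, 0.2305]
orientation: [-179.9, -0.2, -46.1]
contact_force: [0.2, -0.0, 0.1]
gripper_width: 0.329
```

>>> step_arm(
  motion=[
    [170,0,0,-0.4,0],
    [170,0,0,-0.8,0],
    [150,0,0,-0.8,0],
    [130,0,0,-0.4,0],
    [130,0,0,0,0],
  ],
)

```text
time: 7.95
position: [0.5386, -0.2256, 0.3541]
orientation: [-179.8, -0.6, -46.1]
contact_force: [-0.5, -0.3, -0.3]
gripper_width: 0.485
```

```bash
python3 -c "
from h import *
plan(.415,-.074,.155,-10.45)
c=snap('top','top1.png');c0=load('top0')
d=cv2.absdiff(c['frame'],c0['frame']).max(2)[255:300,285:330]; print(d.max(),c['frame'][264,304],c0['frame'][264,304])
"
```

```text
t 8.0 grasp [ 0.5404 -0.2266  0.1737] yaw -46.1 tilt -0.19 -0.61 W 45.6mm F [-0.5 -0.3 -0.3] | d [-125.4  152.6  -18.7] dyaw 35.6 j6 108 n=5
[-0.79, -0.06, 0.07, -0.89] [-0.77, -0.16, 0.07, -0.89] [-0.75, -0.25, 0.07, -0.89] [-0.71, -0.34, 0.07, -0.89] [-0.66, -0.43, 0.07, -0.89]
44 [ 95 152 165] [ 95 149 162]
```

>>> step_arm(
  motion=[
    [130,-0.66,-0.05,0.06,-0.74],
    [130,-0.65,-0.12,0.06,-0.74],
    [130,-0.63,-0.19,0.06,-0.74],
    [130,-0.6,-0.26,0.06,-0.74],
    [130,-0.57,-0.33,0.06,-0.74],
    [130,-0.53,-0.38,0.06,-0.74],
    [130,0,0,0,0],
    [130,0,0,0,0],
  ],
)

```text
time: 8.8
position: [0.4144, -0.0707, 0.3287]
orientation: [180.0, 0.1, -10.6]
contact_force: [0.4, -0.1, 0.1]
gripper_width: 0.49
```

```bash
python3 -c "
from h import *
plan(.415,-.074,.037,-10.45)
c=snap('wrist','w4.png')
print(px(c,(.415,-.074,.034)))"
```

```text
t 8.8 grasp [ 0.4141 -0.0707  0.1483] yaw -10.6 tilt -0.01 0.11 W 46.1mm F [ 0.4 -0.1  0.1] | d [   0.9   -3.3 -111.3] dyaw 0.1 j6 83 n=3
[0.01, 0.02, 0.74, -0.01] [0.01, 0.02, 0.74, -0.01] [0.01, 0.02, 0.74, -0.01]
[322.56099012 239.05069287]
```

View pics/w4.png

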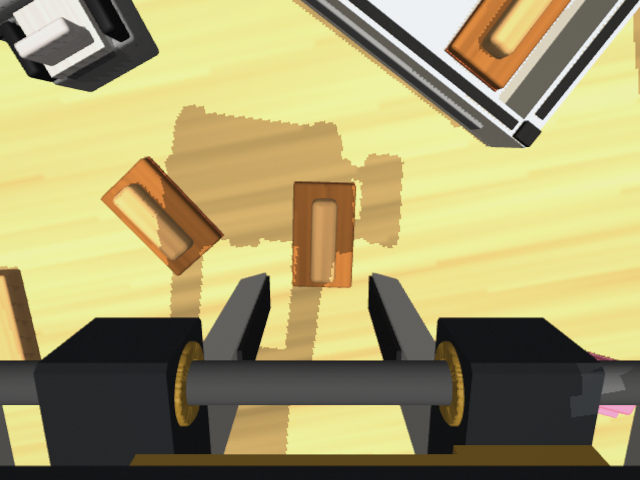

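The ridge is at (323,241), against a predicted (323,239). The jaws are aligned.

>>> step_arm(
  motion=[
    [130,0.02,0.06,0.8,0.1],
    [130,0,0,0.8,0],
    [130,0,0,0.5,0],
    [130,0,0,0.12,0],
    [255,0,0,0,0],
    [255,0,0,0,0],
    [255,0,0,0,0],
    [255,0,0,0,0],
    [255,0,0,0,0],
    [255,0,0,0,0],
  ],
)

```text
time: 9.85
position: [0.416, -0.0744, 0.2207]
orientation: [180.0, -0.2, -11.4]
contact_force: [0.6, 0.3, 4.0]
gripper_width: 0.192
```

>>> step_arm(
  motion=[
    [255,0,0,0,0],
    [255,0,0,-0.4,0],
    [255,0,0,-0.8,0],
    [255,0,0,-0.8,0],
    [255,0,0,-0.4,0],
    [255,0,0,0,0],
  ],
)

```text
time: 10.45
position: [0.4158, -0.0744, 0.3419]
orientation: [180.0, -0.3, -11.4]
contact_force: [-0.0, 0.8, -1.5]
gripper_width: 0.187
```

```bash
python3 -c "
from h import *
plan(.579,-.1855,.155,-45.85,8)"
```

```text
t 10.4 grasp [ 0.4168 -0.0747  0.1615] yaw -11.4 tilt -0.05 -0.33 W 17.6mm F [-0.   0.8 -1.5] | d [ 162.2 -110.8   -6.5] dyaw -34.5 j6 84 n=8
[0.45, 0.19, 0.02, 0.54] [0.47, 0.16, 0.02, 0.54] [0.48, 0.12, 0.02, 0.54] [0.48, 0.09, 0.02, 0.54] [0.49, 0.05, 0.02, 0.54] [0.49, 0.01, 0.02, 0.54] [0.49, -0.02, 0.02, 0.54] [0.49, -0.06, 0.02, 0.54]
```

>>> step_arm(
  motion=[
    [255,0.45,0.19,0.02,0.54],
    [255,0.47,0.16,0.02,0.54],
    [255,0.48,0.12,0.02,0.54],
    [255,0.48,0.09,0.02,0.54],
    [255,0.49,0.05,0.02,0.54],
    [255,0.49,0.01,0.02,0.54],
    [255,0.49,-0.02,0.02,0.54],
    [255,0.49,-0.06,0.02,0.54],
    [255,0,0,0,0],
    [255,0,0,0,0],
  ],
)

```text
time: 11.45
position: [0.5771, -0.1856, 0.3278]
orientation: [179.9, 0.3, -45.9]
contact_force: [-0.8, -0.2, -2.2]
gripper_width: 0.19
```

```bash
python3 -c "
from h import *
plan(.579,-.1855,.047,-45.85)"
```

```text
t 11.4 grasp [ 0.576  -0.1852  0.1474] yaw -45.9 tilt -0.13 0.33 W 17.8mm F [-0.8 -0.2 -2.2] | d [   3.    -0.3 -100.4] dyaw 0.1 j6 113 n=3
[0.02, -0.01, 0.67, -0.0] [0.02, -0.01, 0.67, -0.0] [0.02, -0.01, 0.67, -0.0]
```

>>> step_arm(
  motion=[
    [255,0.02,0,0.8,0],
    [255,0,0,0.8,0],
    [255,0,0,0.34,0],
    [255,0,0,0.1,0],
    [255,0,0,0,0],
    [170,0,0,0,0],
    [170,0,0,0,0],
    [170,0,0,0,0],
  ],
)

```text
time: 12.25
position: [0.5787, -0.1866, 0.231]
orientation: [-179.9, -0.2, -45.9]
contact_force: [-1.2, -1.2, 0.8]
gripper_width: 0.332
```

>>> step_arm(
  motion=[
    [170,0,0,-0.4,0],
    [170,0,0,-0.8,0],
    [150,0,0,-0.8,0],
    [130,0,0,-0.4,0],
    [130,0,0,0,0],
  ],
)

```text
time: 12.75
position: [0.5789, -0.1867, 0.3551]
orientation: [-179.8, -0.6, -45.9]
contact_force: [0.2, -0.4, -0.8]
gripper_width: 0.487
```

```bash
python3 -c "
from h import *
plan(.451,.041,.155,30.7,11)"
```

```text
t 12.8 grasp [ 0.5807 -0.1875  0.1747] yaw -45.9 tilt -0.24 -0.58 W 45.8mm F [ 0.2 -0.4 -0.8] | d [-129.7  228.5  -19.7] dyaw 76.6 j6 113 n=11
[-0.46, -0.12, 0.03, -0.87] [-0.44, -0.17, 0.03, -0.87] [-0.42, -0.23, 0.03, -0.87] [-0.39, -0.28, 0.03, -0.87] [-0.35, -0.32, 0.03, -0.87] [-0.31, -0.36, 0.03, -0.87] [-0.27, -0.4, 0.03, -0.87] [-0.22, -0.43, 0.04, -0.87] [-0.16, -0.45, 0.04, -0.87] [-0.11, -0.47, 0.04, -0.87] [-0.05, -0.48, 0.04, -0.87]
```

>>> step_arm(
  motion=[
    [130,-0.46,-0.12,0.03,-0.87],
    [130,-0.44,-0.17,0.03,-0.87],
    [130,-0.42,-0.23,0.03,-0.87],
    [130,-0.39,-0.28,0.03,-0.87],
    [130,-0.35,-0.32,0.03,-0.87],
    [130,-0.31,-0.36,0.03,-0.87],
    [130,-0.27,-0.4,0.03,-0.87],
    [130,-0.22,-0.43,0.04,-0.87],
    [130,-0.16,-0.45,0.04,-0.87],
    [130,-0.11,-0.47,0.04,-0.87],
  ],
)

```text
time: 13.75
position: [0.4592, 0.0223, 0.3309]
orientation: [-179.9, 0.1, 23.9]
contact_force: [-0.1, 0.4, -0.1]
gripper_width: 0.489
```

>>> step_arm(
  motion=[
    [130,-0.05,-0.48,0.04,-0.87],
    [130,0,0,0,0],
    [130,0,0,0,0],
  ],
)

```text
time: 14.05
position: [0.448, 0.0425, 0.3297]
orientation: [180.0, 0.1, 30.6]
contact_force: [-0.3, -0.1, 0.2]
gripper_width: 0.49
```

```bash
python3 -c "
from h import *
plan(.451,.041,.038,30.7)
c=snap('wrist','w5.png')
print(px(c,(.451,.041,.034)))"
```

```text
t 14.1 grasp [0.4478 0.0424 0.1493] yaw 30.6 tilt -0.00 0.08 W 46.1mm F [-0.3 -0.1  0.2] | d [   3.2   -1.4 -111.3] dyaw 0.1 j6 58 n=3
[0.01, 0.02, 0.74, -0.01] [0.01, 0.02, 0.74, -0.01] [0.01, 0.02, 0.74, -0.01]
[323.1978756  238.04935618]
```

View pics/w5.png

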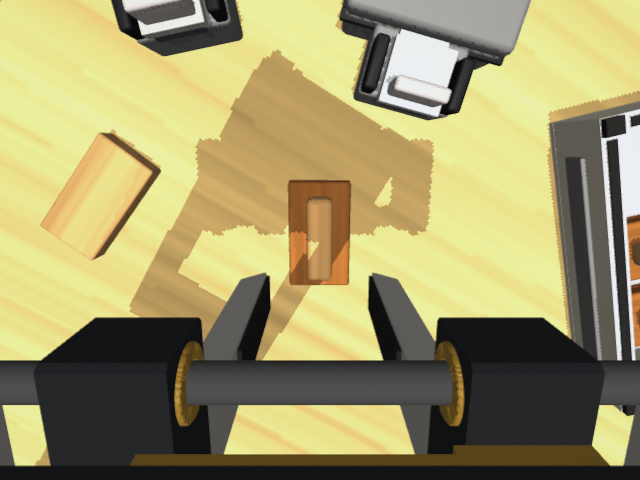

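The ridge is at (319,239) and centred between the jaws, so I descend straight.

>>> step_arm(
  motion=[
    [130,0.04,0.01,0.8,0],
    [130,0,0,0.8,0],
    [130,0,0,0.5,0],
    [130,0,0,0.12,0],
    [255,0,0,0,0],
    [255,0,0,0,0],
    [255,0,0,0,0],
    [255,0,0,0,0],
    [255,0,0,0,0],
    [255,0,0,0,0],
  ],
)

```text
time: 15.1
position: [0.4508, 0.0432, 0.2213]
orientation: [179.9, -0.2, 30.6]
contact_force: [-0.8, 0.7, 5.6]
gripper_width: 0.191
```

>>> step_arm(
  motion=[
    [255,0,0,0,0],
    [255,0,0,-0.4,0],
    [255,0,0,-0.8,0],
    [255,0,0,-0.8,0],
    [255,0,0,-0.4,0],
    [255,0,0,0,0],
  ],
)

```text
time: 15.7
position: [0.4509, 0.043, 0.3431]
orientation: [179.8, -0.3, 30.6]
contact_force: [-0.4, -0.7, -2.1]
gripper_width: 0.187
```

```bash
python3 -c "
from h import *
plan(.6206,-.1450,.155,-45.85,12)"
```

```text
t 15.7 grasp [0.4522 0.0429 0.1627] yaw 30.6 tilt -0.25 -0.35 W 17.6mm F [-0.4 -0.7 -2.1] | d [ 168.4 -187.9   -7.7] dyaw -76.5 j6 58 n=12
[0.08, 0.41, 0.02, 0.8] [0.13, 0.4, 0.02, 0.8] [0.17, 0.38, 0.02, 0.8] [0.21, 0.36, 0.02, 0.8] [0.25, 0.34, 0.02, 0.8] [0.29, 0.31, 0.02, 0.8] [0.32, 0.27, 0.02, 0.8] [0.35, 0.24, 0.02, 0.8] [0.37, 0.2, 0.02, 0.8] [0.39, 0.15, 0.02, 0.8] [0.41, 0.11, 0.02, 0.8] [0.42, 0.06, 0.02, 0.8]
```

>>> step_arm(
  motion=[
    [255,0.08,0.41,0.02,0.8],
    [255,0.13,0.4,0.02,0.8],
    [255,0.17,0.38,0.02,0.8],
    [255,0.21,0.36,0.02,0.8],
    [255,0.25,0.34,0.02,0.8],
    [255,0.29,0.31,0.02,0.8],
    [255,0.32,0.27,0.02,0.8],
    [255,0.35,0.24,0.02,0.8],
    [255,0.37,0.2,0.02,0.8],
    [255,0.39,0.15,0.02,0.8],
  ],
)

```text
time: 16.7
position: [0.5898, -0.1143, 0.3261]
orientation: [179.9, 0.3, -33.6]
contact_force: [0.2, 0.6, -2.1]
gripper_width: 0.189
```

>>> step_arm(
  motion=[
    [255,0.41,0.11,0.02,0.8],
    [255,0.42,0.06,0.02,0.8],
    [255,0,0,0,0],
    [255,0,0,0,0],
  ],
)

```text
time: 17.1
position: [0.6177, -0.1452, 0.3248]
orientation: [179.9, 0.3, -46.1]
contact_force: [-0.2, 0.8, -1.3]
gripper_width: 0.183
```

```bash
python3 -c "
from h import *
plan(.6206,-.1450,.048,-45.85)"
```

```text
t 17.1 grasp [ 0.6169 -0.1449  0.1444] yaw -46.1 tilt -0.13 0.26 W 17.2mm F [-0.2  0.8 -1.3] | d [  3.7  -0.1 -96.4] dyaw 0.3 j6 118 n=3
[0.02, -0.02, 0.64, -0.01] [0.02, -0.02, 0.64, -0.01] [0.02, -0.02, 0.64, -0.01]
```

>>> step_arm(
  motion=[
    [255,0.04,-0.04,0.8,0],
    [255,0,0,0.8,0],
    [255,0,0,0.3,0],
    [255,0,0,0.1,0],
    [255,0,0,0,0],
    [170,0,0,0,0],
    [170,0,0,0,0],
    [170,0,0,0,0],
  ],
)

```text
time: 17.9
position: [0.6214, -0.1455, 0.2291]
orientation: [-179.9, -0.1, -46.2]
contact_force: [0.3, -0.0, -0.2]
gripper_width: 0.334
```

>>> step_arm(
  motion=[
    [170,0,0,-0.4,0],
    [170,0,0,-0.8,0],
    [150,0,0,-0.8,0],
    [130,0,0,-0.4,0],
    [130,0,0,0,0],
  ],
)

```text
time: 18.4
position: [0.6217, -0.1456, 0.3536]
orientation: [-179.7, -0.5, -46.2]
contact_force: [0.8, -0.3, -0.2]
gripper_width: 0.485
```

```bash
python3 -c "
from h import *
plan(.4756,-.391,.175,-82)
plan(.4756,-.391,.175,98)"
```

```text
t 18.4 grasp [ 0.6235 -0.1462  0.1732] yaw -46.2 tilt -0.29 -0.55 W 45.6mm F [ 0.8 -0.3 -0.2] | d [-147.9 -244.8    1.8] dyaw -35.8 j6 118 n=6
[0.25, 0.92, -0.01, 0.75] [0.34, 0.89, -0.01, 0.75] [0.43, 0.85, -0.01, 0.75] [0.52, 0.8, -0.01, 0.75] [0.6, 0.74, -0.0, 0.75] [0.67, 0.68, -0.0, 0.75]
t 18.4 grasp [ 0.6235 -0.1462  0.1732] yaw -46.2 tilt -0.29 -0.55 W 45.6mm F [ 0.8 -0.3 -0.2] | d [-147.9 -244.8    1.8] dyaw 144.2 j6 118 n=19
[0.08, 0.29, -0.0, -0.95] [0.04, 0.3, -0.0, -0.95] [-0.0, 0.3, -0.0, -0.95] [-0.04, 0.3, -0.0, -0.95] [-0.08, 0.29, -0.0, -0.95] [-0.12, 0.28, -0.0, -0.95] [-0.15, 0.26, -0.0, -0.95] [-0.19, 0.24, -0.0, -0.95] [-0.22, 0.21, -0.01, -0.95] [-0.24, 0.18, -0.01, -0.95] [-0.26, 0.15, -0.01, -0.95] [-0.28, 0.11, -0.01, -0.95] [-0.29, 0.07, -0.01, -0.95] [-0.3, 0.03, -0.0, -0.95] [-0.3, -0.01, -0.0, -0.95] [-0.3, -0.05, -0.0, -0.95] [-0.29, -0.08, -0.0, -0.95] [-0.28, -0.12, -0.0, -0.95] [-0.26, -0.16, -0.0, -0.95]
```

```bash
python3 -c "
from h import *
plan(.4756,-.391,.175,7,8)"
```

```text
t 18.4 grasp [ 0.6235 -0.1462  0.1732] yaw -46.2 tilt -0.29 -0.55 W 45.6mm F [ 0.8 -0.3 -0.2] | d [-147.9 -244.8    1.8] dyaw 53.2 j6 118 n=8
[0.19, 0.69, -0.01, -0.83] [0.1, 0.71, -0.01, -0.83] [0.02, 0.71, -0.01, -0.83] [-0.06, 0.71, -0.01, -0.83] [-0.14, 0.7, -0.01, -0.83] [-0.22, 0.68, -0.01, -0.83] [-0.3, 0.65, -0.01, -0.83] [-0.37, 0.61, -0.01, -0.83]
```

>>> step_arm(
  motion=[
    [130,0.19,0.69,0,-0.83],
    [130,0.1,0.71,0,-0.83],
    [130,0.02,0.71,0,-0.83],
    [130,-0.06,0.71,0,-0.83],
    [130,-0.14,0.7,0,-0.83],
    [130,-0.22,0.68,0,-0.83],
    [130,-0.3,0.65,0,-0.83],
    [130,-0.37,0.61,0,-0.83],
    [130,0,0,0,0],
    [130,0,0,0,0],
  ],
)

```text
time: 19.4
position: [0.4731, -0.3904, 0.3458]
orientation: [-179.8, 0.1, 6.8]
contact_force: [-0.6, 0.7, -0.6]
gripper_width: 0.494
```

```bash
python3 -c "
from h import *
plan(.4756,-.391,.046,7)
c=snap('wrist','w6.png')
t=np.radians(7);d=np.array([np.cos(t),np.sin(t),0])
for k in(-.038,0,.038): print(px(c,np.array([.4756,-.391,.052])+k*d))"
```

```text
t 19.4 grasp [ 0.4728 -0.39    0.1654] yaw 6.8 tilt -0.15 0.07 W 46.4mm F [-0.6  0.7 -0.6] | d [   2.8   -1.  -119.4] dyaw 0.2 j6 38 n=3
[0.02, 0.01, 0.8, -0.01] [0.02, 0.01, 0.8, -0.01] [0.02, 0.01, 0.8, -0.01]
[321.05870482 289.33194082]
[320.99632088 237.743127  ]
[320.92979333 182.72772619]
```

View pics/w6.png

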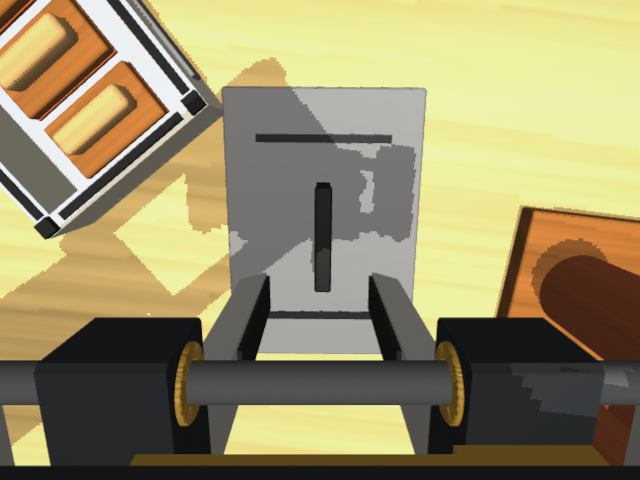

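The bar spans rows 183 to 291 at column 323, as predicted. I grip the lid.

>>> step_arm(
  motion=[
    [130,0.04,0.03,0.8,0],
    [130,0,0,0.8,0],
    [130,0,0,0.6,0],
    [130,0,0,0.18,0],
    [255,0,0,0,0],
    [255,0,0,0,0],
    [255,0,0,0,0],
    [255,0,0,0,0],
    [255,0,0,0,0],
    [255,0,0,0,0],
  ],
  grip_force=50,
)

```text
time: 20.45
position: [0.4761, -0.3916, 0.2305]
orientation: [179.9, -0.1, 6.9]
contact_force: [0.1, -0.3, 4.5]
gripper_width: 0.12
```

>>> step_arm(
  motion=[
    [255,0,0,0,0],
    [255,0,0,0,0],
    [255,0,0,-0.1,0],
    [255,0,0,-0.4,0],
    [255,0,0,-0.8,0],
    [255,0,0,-0.8,0],
    [255,0,0,-0.5,0],
    [255,0,0,0,0],
    [255,0,0,0,0],
  ],
)

```text
time: 21.35
position: [0.4755, -0.3912, 0.357]
orientation: [-179.9, 0.1, 6.9]
contact_force: [0.5, 0.6, -4.0]
gripper_width: 0.122
```

```bash
python3 -c "
from h import *
plan(.579,-.1855,.175,44.15,9)"
```

```text
t 21.4 grasp [ 0.4752 -0.3909  0.1766] yaw 6.9 tilt -0.10 0.09 W 11.5mm F [ 0.5  0.6 -4. ] | d [103.8 205.4  -1.6] dyaw 37.2 j6 38 n=9
[0.28, -0.43, 0.0, -0.52] [0.31, -0.4, 0.0, -0.52] [0.34, -0.38, 0.0, -0.52] [0.37, -0.35, 0.0, -0.52] [0.39, -0.33, 0.0, -0.52] [0.42, -0.3, 0.0, -0.52] [0.44, -0.27, 0.0, -0.52] [0.45, -0.23, 0.0, -0.52] [0.47, -0.2, 0.0, -0.52]
```

>>> step_arm(
  motion=[
    [255,0.28,-0.43,0,-0.52],
    [255,0.31,-0.4,0,-0.52],
    [255,0.34,-0.38,0,-0.52],
    [255,0.37,-0.35,0,-0.52],
    [255,0.39,-0.33,0,-0.52],
    [255,0.42,-0.3,0,-0.52],
    [255,0.44,-0.27,0,-0.52],
    [255,0.45,-0.23,0,-0.52],
    [255,0.47,-0.2,0,-0.52],
    [255,0,0,0,0],
  ],
)

```text
time: 22.35
position: [0.5793, -0.1827, 0.3542]
orientation: [-179.6, 0.1, 44.7]
contact_force: [-0.5, -0.8, -3.5]
gripper_width: 0.122
```

```bash
python3 -c "
from h import *
import fit
fit.c=load('w3')
t,th,e=fit.fit([(66,145),(385,144),(95,340)],[(.066,.098),(.066,-.098),(-.066,.098)],.061); print(t,th,e)
fit.c=load('w6'); print(fit.fit([(192,103),(47,227)],[(.066,-.098),(-.066,-.098)],.061))
plan(.579,-.1855,.15,44.15)
snap('wrist','w7.png'); snap('scene','s7.png')"
```

```text
[ 0.57824749 -0.18597045] -45.82711455477228 0.001162240149585811
(array([ 0.57844535, -0.18595683]), np.float64(-45.698866979751514), np.float64(0.0008960471196201025))
t 22.4 grasp [ 0.5782 -0.1819  0.1738] yaw 44.7 tilt -0.44 0.07 W 11.5mm F [-0.5 -0.8 -3.5] | d [  0.8  -3.6 -23.8] dyaw -0.5 j6 22 n=1
[-0.04, 0.07, 0.48, 0.06]
```

View pics/w7.png

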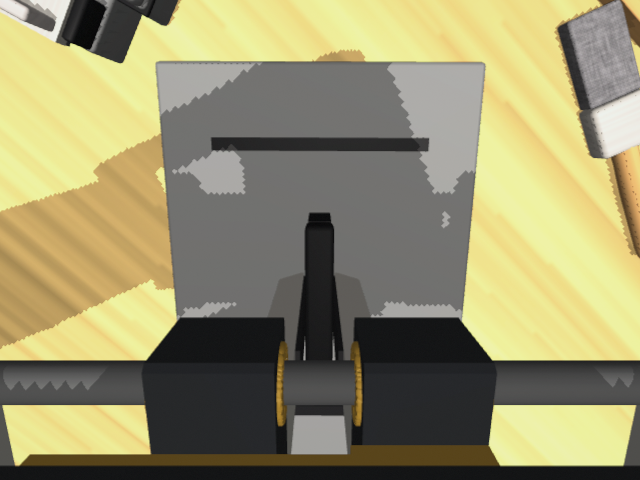

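The picture shows the lid in hand, with its far corners at (157,62) and (484,63). I compute the lid's pose in the hand, then the correction.

```bash
python3 -c "
from h import *
import fit
fit.c=load('w7')
for z in(.138,.142,.146):
  print(z,fit.fit([(157,62),(484,63)],[(-.074,.106),(.074,.106)],z))
plan(.5783,-.186,.15,44.2)"
```

```text
0.138 (array([ 0.57510865, -0.18410261]), np.float64(-45.49716061250526), np.float64(0.0003384910449438644))
0.142 (array([ 0.57462286, -0.18461068]), np.float64(-45.49716061250526), np.float64(0.0014084126142930309))
0.146 (array([ 0.57413707, -0.18511874]), np.float64(-45.497160612505276), np.float64(0.002478334183642253))
t 22.4 grasp [ 0.5774 -0.185   0.1747] yaw 44.4 tilt -0.31 0.19 W 11.1mm F [-0.3  0.6 -4.2] | d [  0.9  -1.  -24.7] dyaw -0.2 j6 22 n=1
[0.0, 0.03, 0.49, 0.03]
```

>>> step_arm(
  motion=[
    [255,0.04,0.02,0.5,0.03],
    [255,0,0,0.38,0],
    [255,0,0,0,0],
    [255,0,0,0,0],
    [255,0,0,0,0],
    [255,0,0,0,0],
  ],
)

```text
time: 23.05
position: [0.581, -0.1856, 0.3162]
orientation: [179.9, -0.1, 44.1]
contact_force: [-0.3, -0.3, -3.4]
gripper_width: 0.123
```

```bash
cat > lid.py <<'E'
from h import *
import fit
plan(.5783,-.186,.13,44.2)
c=snap('wrist','w8.png'); fit.c=c
S=cv2.cvtColor(cv2.GaussianBlur(c['frame'],(3,3),0),cv2.COLOR_BGR2HSV)[...,1].astype(int)
L=[];Rr=[];T=[]
for r in range(80,200,4):
    g=(S[r]<55); i=np.where(g[100:320])[0]; j=np.where(g[320:540])[0]
    L.append((r,100+i[0])); Rr.append((r,320+j[-1]+1))
for q in range(190,450,5):
    k=np.where(S[:200,q]<55)[0]; T.append((q,k[0]))
def rob(P):
    P=np.array(P,float)
    for _ in range(4):
        f=np.polyfit(P[:,0],P[:,1],1); e=np.abs(P[:,1]-np.polyval(f,P[:,0])); P=P[e<=max(1,1.5*np.median(e))]
    return f,len(P),e.max()
l,r,t=rob(L),rob(Rr),rob(T); print(l,r,t)
def X(a,b): # u=a0*v+a1 ; v=b0*u+b1
    v=(b[0]*a[1]+b[1])/(1-a[0]*b[0]); return np.array([a[0]*v+a[1],v])
P=[X(l[0],t[0])-.5,X(r[0],t[0])-.5]; print(P)
for z in(.088,.092,.096,.10,.104): print(z,fit.fit(P,[(-.074,.106),(.074,.106)],z))
plan(.5783,-.186,.13,44.2)
E
python3 lid.py
```

```text
t 23.1 grasp [ 0.5815 -0.1858  0.1358] yaw 44.1 tilt -0.15 -0.05 W 11.6mm F [-0.3 -0.3 -3.4] | d [-3.2 -0.2 -5.8] dyaw 0.1 j6 23 n=1
[-0.05, -0.04, 0.12, -0.01]
(array([8.82647386e-02, 1.49852799e+02]), 30, np.float64(0.6792732665925314)) (array([-9.52725250e-02,  4.91914275e+02]), 30, np.float64(0.6219503151651793)) (array([1.63920430e-03, 6.14026296e+01]), 52, np.float64(0.7386664389993882))
[array([154.79495514,  61.15718972]), array([485.4883942 ,  61.69926382])]
0.088 (array([ 0.58098478, -0.18667089]), np.float64(-45.8737846999897), np.float64(0.003573693429215985))
0.092 (array([ 0.58045075, -0.18715524]), np.float64(-45.87378469998972), np.float64(0.0024849353465701413))
0.096 (array([ 0.57991671, -0.1876396 ]), np.float64(-45.873784699989706), np.float64(0.0013961772639242837))
0.1 (array([ 0.57938267, -0.18812395]), np.float64(-45.87378469998972), np.float64(0.0003074191812784399))
0.104 (array([ 0.57884864, -0.1886083 ]), np.float64(-45.87378469998971), np.float64(0.0007813389013674177))
t 23.1 grasp [ 0.5815 -0.1856  0.1358] yaw 44.1 tilt -0.14 -0.05 W 11.6mm F [-0.5 -0.2 -3.8] | d [-3.2 -0.4 -5.8] dyaw 0.1 j6 23 n=1
[-0.05, -0.04, 0.11, -0.01]
```

>>> step_arm(
  motion=[
    [255,0.02,-0.04,0.2,0],
    [255,0,0,0.2,0],
    [255,0,0,0.08,0],
    [255,0,0,0.06,0],
    [255,0,0,0.06,0],
    [255,0,0,0,0],
  ],
)

```text
time: 23.7
position: [0.5802, -0.1829, 0.2841]
orientation: [-180.0, 0.0, 44.1]
contact_force: [-0.6, -0.0, -4.1]
gripper_width: 0.119
```

```bash
python3 -c "
from h import *
plan(.5806,-.1837,.101,44.2)"
```

```text
t 23.7 grasp [ 0.58   -0.1829  0.1037] yaw 44.1 tilt -0.04 0.02 W 11.2mm F [-0.6 -0.  -4.1] | d [ 0.6 -0.8 -2.7] dyaw 0.1 j6 23 n=1
[-0.0, 0.02, 0.05, -0.01]
```

>>> step_arm(
  motion=[
    [255,0,0.02,0.05,0],
    [255,0,0,0.04,0],
    [255,0,0,0,0],
    [255,0,0,0,0],
  ],
)

```text
time: 24.1
position: [0.5811, -0.1838, 0.2814]
orientation: [179.9, -0.0, 44.1]
contact_force: [0.0, -0.7, 2.0]
gripper_width: 0.123
```

```bash
python3 -c "
from h import *
plan(.5806,-.1837,.101,44.2)"
```

```text
t 24.1 grasp [ 0.5814 -0.184   0.101 ] yaw 44.1 tilt -0.11 -0.04 W 11.6mm F [ 0.  -0.7  2. ] | d [-0.8  0.3 -0. ] dyaw 0.1 j6 23 n=1
[-0.01, -0.02, 0.0, -0.01]
```

The lid rests on the blocks at the expected height, with grasp z at 0.101. I release, rise, and close the fingers for pressing.

>>> step_arm(
  motion=[
    [150,0,0,0,0],
    [150,0,0,0,0],
    [150,0,0,0,0],
    [150,0,0,0,0],
    [150,0,0,-0.4,0],
    [150,0,0,-0.6,0],
    [255,0,0,0,0],
    [255,0,0,0,0],
  ],
  grip_force=30,
)

```text
time: 24.9
position: [0.581, -0.1837, 0.3308]
orientation: [179.9, -0.0, 44.1]
contact_force: [-0.5, -0.7, -0.8]
gripper_width: 0.278
```

```bash
cat > cor.py <<'E'
from h import *
r=R.from_euler('z',-45.8,degrees=True).as_matrix()[:2,:2]; C=np.array([.5785,-.186])
K=[C+r@np.array(p) for p in [(-.055,.088),(-.055,-.088),(.055,-.088),(.055,.088)]]
if __name__=='__main__':
    print(np.array(K).round(4)); plan(*K[0],.098,44.2)
E
python3 cor.py; python3 -c "
from h import *
snap('wrist','w9.png');snap('scene','s9.png')"
```

```text
[[ 0.6032 -0.0852]
 [ 0.4771 -0.2079]
 [ 0.5538 -0.2868]
 [ 0.6799 -0.1641]]
t 24.9 grasp [ 0.5813 -0.1839  0.1504] yaw 44.1 tilt -0.10 -0.04 W 26.1mm F [-0.5 -0.7 -0.8] | d [ 21.9  98.6 -52.4] dyaw 0.1 j6 23 n=3
[0.56, -0.37, 0.35, -0.0] [0.56, -0.37, 0.35, -0.0] [0.56, -0.37, 0.35, -0.0]
```

View pics/w9.png

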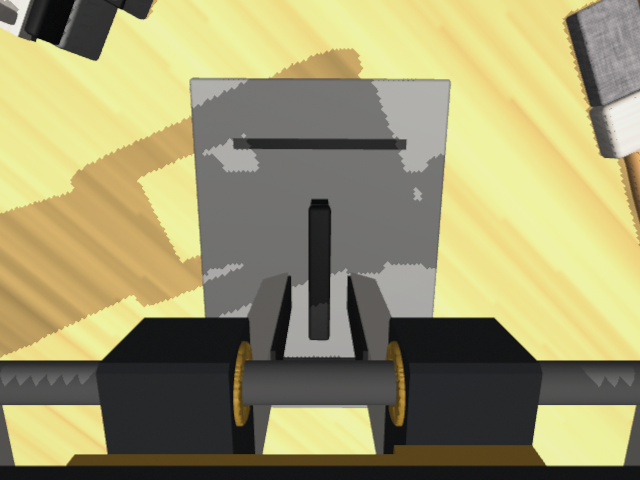

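The lid lies square over the box. I move to corner 0.

>>> step_arm(
  motion=[
    [255,0.56,-0.37,0,0],
    [255,0.56,-0.37,0,0],
    [255,0.56,-0.37,0,0],
    [255,0,0,0.4,0],
    [255,0,0,0.4,0],
    [255,0,0,0.2,0],
    [255,0,0,0,0],
    [255,0,0,0,0],
  ],
)

```text
time: 25.8
position: [0.6025, -0.0856, 0.2798]
orientation: [-180.0, 0.0, 44.1]
contact_force: [-0.2, -0.8, -0.5]
gripper_width: 0.009
```

```bash
python3 -c "
from cor import *
plan(*K[0],.0876,44.2)"
```

```text
t 25.8 grasp [ 0.6023 -0.0856  0.0994] yaw 44.1 tilt -0.04 0.03 W 0.9mm F [-0.2 -0.8 -0.5] | d [  0.9   0.4 -11.8] dyaw 0.1 j6 32 n=1
[0.02, 0.01, 0.24, -0.01]
```

>>> step_arm(
  motion=[
    [255,0,0,0.2,0],
    [255,0,0,0.1,0],
    [255,0,0,0.1,0],
    [255,0,0,0.06,0],
    [255,0,0,0,0],
    [255,0,0,0,0],
  ],
)

```text
time: 26.4
position: [0.6026, -0.0854, 0.2641]
orientation: [179.8, -0.1, 44.1]
contact_force: [-8.2, 2.5, 21.1]
gripper_width: 0.006
```

>>> step_arm(
  motion=[
    [255,0,0,0.06,0],
    [255,0,0,0,0],
    [255,0,0,0,0],
  ],
)

```text
time: 26.7
position: [0.6025, -0.0853, 0.2639]
orientation: [179.7, -0.2, 44.1]
contact_force: [-13.2, 3.8, 30.8]
gripper_width: 0.007
```

>>> step_arm(
  motion=[
    [255,0,0,-0.5,0],
    [255,0,0,-0.7,0],
    [255,-0.7,0.44,0,0],
    [255,-0.7,0.44,0,0],
    [255,-0.7,0.44,0,0],
    [255,-0.7,0.44,0,0],
    [255,-0.7,0.44,0,0],
    [255,0,0,0,0],
    [255,0,0,0.5,0],
    [255,0,0,0.3,0],
  ],
)

```text
time: 27.7
position: [0.5533, -0.286, 0.273]
orientation: [-179.9, -0.0, 44.1]
contact_force: [-1.4, 0.7, 0.2]
gripper_width: 0.008
```

```bash
python3 -c "
from cor import *
plan(*K[2],.0835,44.2)"
```

```text
t 27.7 grasp [ 0.5532 -0.2859  0.0926] yaw 44.1 tilt -0.05 -0.01 W 0.7mm F [-1.4  0.7  0.2] | d [ 0.5 -0.9 -9.1] dyaw 0.1 j6 13 n=1
[-0.01, 0.02, 0.18, -0.01]
```

>>> step_arm(
  motion=[
    [255,0,0,0.1,0],
    [255,0,0,0.1,0],
    [255,0,0,0.1,0],
    [255,0,0,0.08,0],
    [255,0,0,0,0],
    [255,0,0,0,0],
  ],
)

```text
time: 28.3
position: [0.5528, -0.2851, 0.2639]
orientation: [179.9, 0.1, 44.2]
contact_force: [-14.4, 7.4, 30.3]
gripper_width: 0.005
```

>>> step_arm(
  motion=[
    [255,0,0,-0.5,0],
    [255,0,-0.55,0,0],
    [255,0,-0.55,0,0],
    [255,0,-0.55,0,0],
    [255,0,-0.55,0,0],
    [255,0,0,0,0],
    [255,0,0,0.2,0],
    [255,0,0,0.1,0],
    [255,0,0,0.1,0],
    [255,0,0,0.1,0],
  ],
)

```text
time: 29.3
position: [0.4779, -0.2077, 0.2632]
orientation: [179.9, -0.1, 44.1]
contact_force: [-19.2, 10.4, 57.3]
gripper_width: 0.005
```

>>> step_arm(
  motion=[
    [255,0,0,0.02,0],
    [255,0,0,0,0],
    [255,0,0,0,0],
  ],
)

```text
time: 29.6
position: [0.4777, -0.2075, 0.2633]
orientation: [179.9, -0.1, 44.1]
contact_force: [-17.4, 10.6, 41.9]
gripper_width: 0.004
```

```bash
python3 -c "
from cor import *
plan(*K[1],.0835,44.2)"
```

```text
t 29.6 grasp [ 0.4782 -0.2077  0.0829] yaw 44.1 tilt -0.14 -0.06 W 0.4mm F [-17.4  10.6  41.9] | d [-1.1 -0.2  0.6] dyaw 0.1 j6 16 n=1
[-0.02, -0.01, -0.01, -0.01]
```

>>> step_arm(
  motion=[
    [255,0,0,-0.5,0],
    [255,0,0,-0.7,0],
    [255,0.7,0.44,0,0],
    [255,0.7,0.44,0,0],
    [255,0.7,0.44,0,0],
    [255,0.7,0.44,0,0],
    [255,0.7,0.44,0,0],
    [255,0,0,0,0],
    [255,0,0,0.5,0],
    [255,0,0,0.25,0],
  ],
)

```text
time: 30.6
position: [0.6792, -0.1647, 0.2733]
orientation: [-179.8, 0.1, 44.1]
contact_force: [0.2, 0.5, -0.2]
gripper_width: 0.008
```

>>> step_arm(
  motion=[
    [255,0,0,0.1,0],
    [255,0,0,0.1,0],
    [255,0,0,0.08,0],
    [255,0,0,0.06,0],
    [255,0,0,0,0],
    [255,0,0,0,0],
  ],
)

```text
time: 31.2
position: [0.6781, -0.1644, 0.2635]
orientation: [180.0, 0.0, 44.1]
contact_force: [-5.9, 2.2, 9.1]
gripper_width: 0.005
```

```bash
python3 -c "
from cor import *
plan(*K[3],.0835,44.2)"
```

```text
t 31.2 grasp [ 0.6782 -0.1645  0.0831] yaw 44.1 tilt -0.02 0.01 W 0.5mm F [-5.9  2.2  9.1] | d [1.8 0.4 0.4] dyaw 0.1 j6 28 n=1
[0.03, 0.02, -0.01, -0.01]
```

>>> step_arm(
  motion=[
    [255,0,0,0.12,0],
    [255,0,0,0,0],
    [255,0,0,0,0],
  ],
)

```text
time: 31.5
position: [0.6778, -0.1642, 0.2634]
orientation: [179.8, -0.0, 44.1]
contact_force: [-13.0, 3.9, 24.6]
gripper_width: 0.008
```

>>> step_arm(
  motion=[
    [255,0,0,-0.5,0],
    [255,0,0,-0.8,0],
    [200,0,0,-0.8,0],
    [160,0,0,-0.6,0],
    [140,0,0,0,0],
  ],
)

```text
time: 32.0
position: [0.6789, -0.1647, 0.3975]
orientation: [179.3, -0.4, 44.1]
contact_force: [-0.2, -0.3, 1.1]
gripper_width: 0.221
```

```bash
python3 -c "
from h import *
plan(.4713,.3947,.20,180,18)"
```

```text
t 32.0 grasp [ 0.6814 -0.1655  0.2172] yaw 44.1 tilt -0.75 -0.38 W 20.7mm F [-0.2 -0.3  1.1] | d [-210.1  560.2  -17.2] dyaw 135.9 j6 28 n=18
[0.27, -0.61, 0.01, -0.94] [0.34, -0.57, 0.01, -0.94] [0.42, -0.52, 0.02, -0.94] [0.48, -0.46, 0.02, -0.94] [0.54, -0.39, 0.02, -0.94] [0.58, -0.32, 0.02, -0.94] [0.62, -0.24, 0.02, -0.94] [0.65, -0.16, 0.02, -0.94] [0.66, -0.07, 0.02, -0.94] [0.66, 0.02, 0.02, -0.94] [0.66, 0.1, 0.02, -0.94] [0.64, 0.19, 0.03, -0.94] [0.61, 0.27, 0.03, -0.94] [0.57, 0.35, 0.03, -0.94] [0.51, 0.42, 0.03, -0.94] [0.45, 0.48, 0.03, -0.94] [0.39, 0.54, 0.03, -0.94] [0.31, 0.59, 0.03, -0.94]
```

>>> step_arm(
  motion=[
    [130,0.27,-0.61,0,-0.94],
    [130,0.34,-0.57,0,-0.94],
    [130,0.42,-0.52,0,-0.94],
    [130,0.48,-0.46,0,-0.94],
    [130,0.54,-0.39,0,-0.94],
    [130,0.58,-0.32,0,-0.94],
    [130,0.62,-0.24,0,-0.94],
    [130,0.65,-0.16,0,-0.94],
    [130,0.66,-0.07,0,-0.94],
    [130,0.66,0.02,0,-0.94],
  ],
)

```text
time: 33.0
position: [0.5622, 0.1482, 0.3878]
orientation: [-180.0, -0.0, 119.6]
contact_force: [0.0, -0.2, 1.1]
gripper_width: 0.487
```

>>> step_arm(
  motion=[
    [130,0.66,0.1,0.02,-0.94],
    [130,0.64,0.19,0.03,-0.94],
    [130,0.61,0.27,0.03,-0.94],
    [130,0.57,0.35,0.03,-0.94],
    [130,0.51,0.42,0.03,-0.94],
    [130,0.45,0.48,0.03,-0.94],
    [130,0.39,0.54,0.03,-0.94],
    [130,0.31,0.59,0.03,-0.94],
    [130,0,0,0,0],
    [130,0,0,0,0],
  ],
)

```text
time: 34.0
position: [0.4707, 0.3971, 0.3762]
orientation: [-179.9, -0.0, 179.5]
contact_force: [0.0, -0.4, -0.3]
gripper_width: 0.493
```

```bash
python3 -c "
from h import *
plan(.4713,.3947,.091,180)
c=snap('wrist','w10.png'); s=snap('scene','s10.png')
for p in [(.4393,.3947),(.5033,.3947)]: print(px(c,(*p,.093)))
f=s['frame'][230:330,100:300]
out=np.vstack([cv2.resize(c['frame'],(640,480))[:400],cv2.resize(s['frame'][230:330,90:250],(320,200),interpolation=cv2.INTER_CUBIC).repeat(1,0) if 0 else np.hstack([cv2.resize(s['frame'][235:335,100:260],(320,200),interpolation=cv2.INTER_CUBIC),cv2.resize(s['frame'][220:320,360:520],(320,200),interpolation=cv2.INTER_CUBIC)])])
cv2.imwrite('pics/m10.png',out)"
```

```text
t 34.0 grasp [0.4706 0.3969 0.1958] yaw 179.5 tilt -0.09 -0.04 W 46.4mm F [ 0.  -0.4 -0.3] | d [   0.7   -2.2 -104.8] dyaw 0.5 j6 -55 n=3
[-0.01, -0.01, 0.7, -0.02] [-0.01, -0.01, 0.7, -0.02] [-0.01, -0.01, 0.7, -0.02]
[315.4785019  201.92598789]
[316.34975073 294.12076849]
```

View pics/m10.png

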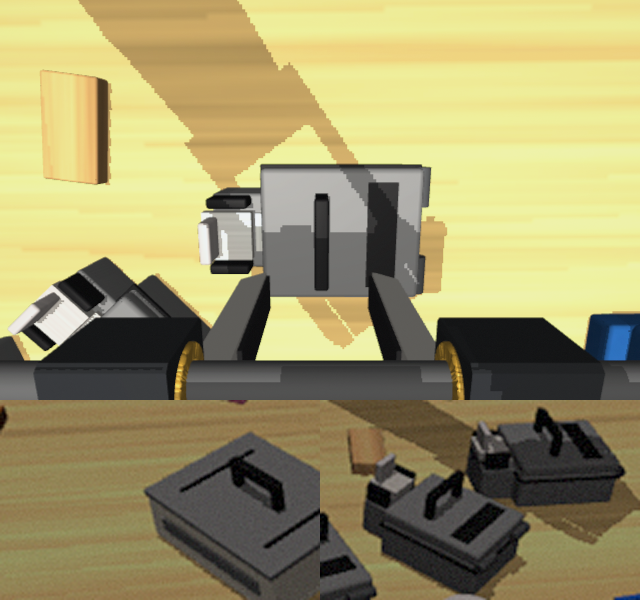

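The picture shows case 1's bar at column 321, rows 195 to 290, and its tab front at about column 203. That is about 78 mm from the bar, so the catch looks home. I still tug the lid. The boxlid looks flush in the scene inset.

>>> step_arm(
  motion=[
    [130,0.05,0.02,0.8,-0.06],
    [130,0,0,0.8,0],
    [130,0,0,0.4,0],
    [130,0,0,0.14,0],
    [255,0,0,0,0],
    [255,0,0,0,0],
    [255,0,0,0,0],
    [255,0,0,0,0],
    [255,0,0,0,0],
    [255,0,0,0,0],
  ],
  grip_force=30,
)

```text
time: 35.1
position: [0.4688, 0.3982, 0.2713]
orientation: [180.0, 0.1, 180.0]
contact_force: [0.9, -1.0, 2.3]
gripper_width: 0.102
```

>>> step_arm(
  motion=[
    [255,0,0,0,0],
    [255,0,0,0,0],
  ],
)

```text
time: 35.3
position: [0.4688, 0.3982, 0.2713]
orientation: [180.0, 0.1, 180.0]
contact_force: [-0.4, -1.4, 4.6]
gripper_width: 0.102
```

```bash
python3 -c "
from h import *
plan(.4683,.398,.089,180)"
```

```text
t 35.3 grasp [0.4691 0.3983 0.0909] yaw 180.0 tilt -0.04 0.09 W 9.6mm F [-0.4 -1.4  4.6] | d [-0.8 -0.3 -1.9] dyaw 0.0 j6 -55 n=1
[0.02, -0.01, 0.04, -0.0]
```

>>> step_arm(
  motion=[
    [255,0,0,-0.06,0],
    [255,0,0,-0.06,0],
    [255,0,0,-0.06,0],
    [255,0,0,-0.06,0],
    [255,0,0,0,0],
    [255,0,0,0,0],
  ],
)

```text
time: 35.9
position: [0.4689, 0.4007, 0.2779]
orientation: [179.6, 0.0, -179.9]
contact_force: [7.4, 13.4, -16.0]
gripper_width: 0.1
```

```bash
python3 -c "
from h import *
plan(.4683,.398,.089,180)"
```

```text
t 35.9 grasp [0.469  0.4019 0.0975] yaw -179.9 tilt -0.39 0.02 W 9.4mm F [  7.4  13.4 -16. ] | d [-0.7 -3.9 -8.5] dyaw -0.1 j6 -55 n=1
[0.01, -0.08, 0.17, 0.01]
```

The tug result is ambiguous. The tool rose 6.6 mm and moved 3.6 mm in y, along the lid's arc, with 16 N resisting. I tug a little further along the arc and watch the force.

>>> step_arm(
  motion=[
    [255,0,0.08,-0.04,0],
    [255,0,0.06,-0.06,0],
    [255,0,0.04,-0.06,0],
    [255,0,0.03,-0.06,0],
    [255,0,0,0,0],
    [255,0,0,0,0],
  ],
)

```text
time: 36.5
position: [0.4691, 0.4097, 0.2884]
orientation: [179.9, -0.0, -180.0]
contact_force: [8.1, 7.7, -14.4]
gripper_width: 0.111
```

```bash
python3 -c "
from h import *
plan(.4683,.398,.089,180)
s=snap('scene','s11.png'); a=load('s10')['frame']
r=lambda f:cv2.resize(f[215:280,425:520],(380,260),interpolation=cv2.INTER_CUBIC)
cv2.imwrite('pics/m11.png',np.hstack([r(a),r(s['frame'])]))"
```

```text
t 36.5 grasp [0.469  0.4099 0.108 ] yaw -180.0 tilt -0.06 -0.04 W 10.4mm F [  8.1   7.7 -14.4] | d [ -0.7 -11.9 -19. ] dyaw -0.0 j6 -54 n=1
[0.01, -0.24, 0.38, 0.0]
```

View pics/m11.png

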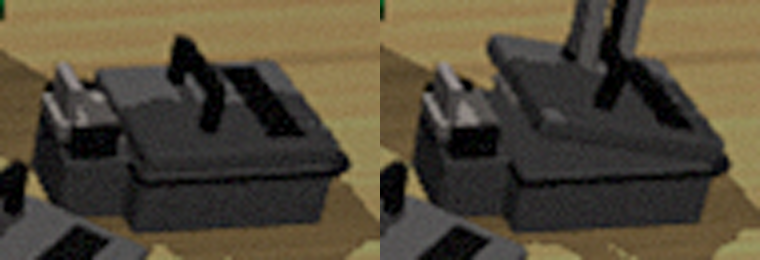

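The lid of case 1 came up, as the right inset shows it clearly raised. Its catch is not home, so I lower the lid, release it, and go round to the tab.

>>> step_arm(
  motion=[
    [255,0,-0.03,0.06,0],
    [255,0,-0.04,0.06,0],
    [255,0,-0.06,0.06,0],
    [255,0,-0.08,0.06,0],
    [255,0,0,0.06,0],
    [255,0,0,0.06,0],
    [255,0,0,0.06,0],
    [255,0,0,0.08,0],
    [255,0,0,0,0],
  ],
)

```text
time: 37.45
position: [0.4686, 0.398, 0.2728]
orientation: [179.9, 0.1, 180.0]
contact_force: [-3.3, -3.2, 14.7]
gripper_width: 0.102
```

>>> step_arm(
  motion=[
    [150,0,0,0,0],
    [150,0,0,0,0],
    [150,0,0,0,0],
    [150,0,0,0,0],
    [150,0,0,-0.4,0],
    [150,0,0,-0.8,0],
    [255,0,0,0,0],
    [255,0,0,0,0],
    [255,0,0,0,0],
  ],
)

```text
time: 38.35
position: [0.4684, 0.3979, 0.3264]
orientation: [-179.9, -0.1, 180.0]
contact_force: [-0.1, -0.1, 0.2]
gripper_width: 0.192
```

```bash
python3 -c "
from h import *
plan(.4683,.283,.150,180)
c=snap('wrist','w12.png')
for p in [(.4683,.313,.088),(.4683,.319,.088),(.4363,.398,.093),(.5003,.398,.093)]: print(px(c,p))
cv2.imwrite('pics/m12.png',cv2.resize(c['frame'][150:330,80:400],None,fx=2.4,fy=2.4,interpolation=cv2.INTER_CUBIC))"
```

```text
t 38.4 grasp [0.468  0.3976 0.146 ] yaw 180.0 tilt -0.10 -0.13 W 18.0mm F [-0.1 -0.1  0.2] | d [   0.3 -114.6    4. ] dyaw 0.0 j6 -55 n=3
[-0.0, -0.76, -0.03, -0.0] [-0.0, -0.76, -0.03, -0.0] [-0.0, -0.76, -0.03, -0.0]
[169.26355812 268.86633552]
[179.88172132 268.88450256]
[319.8911374  214.64052616]
[319.7042936 325.3711057]
```

View pics/m12.png

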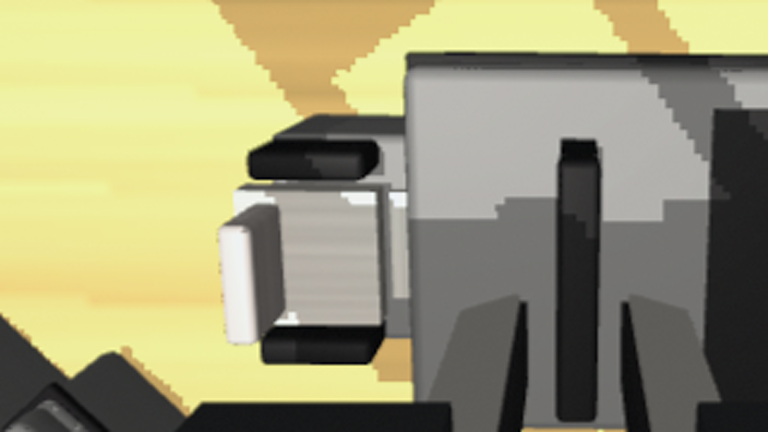

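The tab front is at u≈172. My predictions were 169 for out and 180 for home, so case 1's catch is out. I position in front of the tab and push.

>>> step_arm(
  motion=[
    [255,0,-0.77,0,0],
    [255,0,-0.77,0,0],
    [255,0,-0.77,0,0],
    [255,0,0,0,0],
    [255,0,0,0.5,0],
    [255,0,0,0.5,0],
    [255,0,0,0.14,0],
    [255,0,0,0,0],
  ],
)

```text
time: 39.2
position: [0.468, 0.2828, 0.2688]
orientation: [-179.9, -0.3, -180.0]
contact_force: [0.1, 0.3, 0.3]
gripper_width: 0.007
```

```bash
python3 -c "
from h import *
plan(.4683,.3065,.089,180)"
```

```text
t 39.2 grasp [0.4672 0.2825 0.0884] yaw -180.0 tilt -0.11 -0.26 W 0.7mm F [0.1 0.3 0.3] | d [ 1.1 24.   0.6] dyaw -0.0 j6 -65 n=1
[-0.02, 0.48, -0.01, 0.0]
```

>>> step_arm(
  motion=[
    [255,0,0.2,0,0],
    [255,0,0.14,0,0],
    [255,0,0.08,0,0],
    [255,0,0.08,0,0],
    [255,0,0.06,0,0],
    [255,0,0,0,0],
    [255,0,0,0,0],
  ],
)

```text
time: 39.9
position: [0.4692, 0.3087, 0.2727]
orientation: [-179.5, 0.1, 179.9]
contact_force: [0.5, -10.6, 4.4]
gripper_width: 0.004
```

```bash
python3 -c "
from h import *
plan(.4683,.3065,.089,180)"
```

```text
t 39.9 grasp [0.4695 0.3073 0.0923] yaw 179.9 tilt -0.46 0.11 W 0.4mm F [  0.5 -10.6   4.4] | d [-1.2 -0.8 -3.3] dyaw 0.1 j6 -62 n=1
[0.03, -0.02, 0.07, -0.01]
```

>>> step_arm(
  motion=[
    [255,0,0.08,0,0],
    [255,0,0,0,0],
    [255,0,0,0,0],
  ],
)

```text
time: 40.2
position: [0.4694, 0.3104, 0.2728]
orientation: [-179.1, 0.1, 179.9]
contact_force: [-0.5, -20.0, 8.8]
gripper_width: 0.005
```

>>> step_arm(
  motion=[
    [255,0,-0.3,0,0],
    [255,0,-0.4,0,0],
    [220,0,0,-0.5,0],
    [170,0,0,-0.7,0],
    [150,0,0.7,-0.1,0],
    [150,0,0.8,0,0],
    [150,0,0.8,0,0],
    [150,0,0,0,0],
  ],
)

```text
time: 41.0
position: [0.4678, 0.3989, 0.3364]
orientation: [179.8, 0.0, -179.7]
contact_force: [-0.6, -0.9, -0.9]
gripper_width: 0.407
```

```bash
cat > tab.py <<'E'
from h import *
import sys
def tabpos(cx,cy,yawc,f,H=None):
    """brightness profile along case x through the tab; print bright start (case-x mm)"""
    c=snap('wrist',f+'.png'); g=cv2.cvtColor(c['frame'],cv2.COLOR_BGR2HSV); r=R.from_euler('z',yawc,degrees=True).as_matrix()
    for yy in(-.008,0,.008):
        out=[]
        for k in np.arange(-.112,-.080,.001):
            u,v=px(c,np.array([cx,cy,0])+r@np.array([k,yy,.088])); u,v=int(round(u)),int(round(v))
            out.append(int(g[v,u,1]) if 0<=u<640 and 0<=v<480 else -1)
        print('y',yy,'sat from -112mm:',out)
E
python3 -c "
from tab import *
plan(.4683,.398,.089,180)
tabpos(.4683,.413,90,'w13')"
```

```text
t 41.0 grasp [0.4679 0.3995 0.156 ] yaw -179.7 tilt -0.21 0.03 W 38.2mm F [-0.6 -0.9 -0.9] | d [  0.4  -1.5 -67. ] dyaw -0.3 j6 -55 n=2
[-0.0, -0.02, 0.67, 0.02] [-0.0, -0.02, 0.67, 0.02]
y -0.008 sat from -112mm: [98, 98, 98, 98, 97, 97, 98, 97, 97, 98, 97, 98, 98, 103, 108, 109, 108, 108, 108, 33, 9, 7, 5, 12, 20, 20, 18, 17, 20, 17, 19, 19]
y 0 sat from -112mm: [112, 111, 112, 111, 111, 111, 112, 112, 109, 109, 108, 109, 108, 108, 108, 108, 108, 108, 108, 57, 9, 7, 4, 11, 18, 19, 19, 19, 20, 13, 16, 16]
y 0.008 sat from -112mm: [99, 99, 99, 99, 99, 99, 99, 98, 99, 98, 99, 98, 99, 99, 98, 99, 98, 98, 99, 60, 8, 6, 4, 10, 18, 19, 20, 15, 19, 16, 13, 16]
```

The tab front now reads -93 mm in the case frame (home is -94), so the catch is home. I re-tug to confirm.

>>> step_arm(
  motion=[
    [140,0,-0.02,0.8,0],
    [140,0,0,0.4,0],
    [140,0,0,0.12,0],
    [255,0,0,0,0],
    [255,0,0,0,0],
    [255,0,0,0,0],
    [255,0,0,0,0],
    [255,0,0,0,0],
    [255,0,0,0,0],
    [255,0,0,0,0],
  ],
  grip_force=30,
)

```text
time: 42.05
position: [0.4689, 0.3963, 0.2722]
orientation: [179.4, 0.2, -180.0]
contact_force: [1.7, 9.7, -1.9]
gripper_width: 0.104
```

>>> step_arm(
  motion=[
    [255,0,0,-0.06,0],
    [255,0,0,-0.06,0],
    [255,0,0,-0.06,0],
    [255,0,0,-0.06,0],
    [255,0,0,0,0],
    [255,0,0,0,0],
  ],
)

```text
time: 42.65
position: [0.4692, 0.3975, 0.2751]
orientation: [179.4, 0.0, -179.9]
contact_force: [12.6, 22.2, -32.1]
gripper_width: 0.103
```

```bash
python3 -c "
from h import *
plan(.4683,.398,.089,180)"
```

```text
t 42.6 grasp [0.4693 0.3995 0.0947] yaw -179.9 tilt -0.62 0.04 W 9.6mm F [ 12.6  22.2 -32.1] | d [-1.  -1.5 -5.7] dyaw -0.1 j6 -55 n=1
[0.02, -0.03, 0.11, 0.01]
```

Held fast this time: 2.9 mm rise with 32 N, against a free rise before. I release and go to case 2.

>>> step_arm(
  motion=[
    [255,0,0,0.24,0],
    [255,0,0,0,0],
    [130,0,0,0,0],
    [130,0,0,0,0],
    [130,0,0,0,0],
    [130,0,0,0,0],
    [130,0,0,-0.5,0],
    [130,0,0,-0.8,0],
    [130,0,0,-0.6,0],
    [130,0,0,0,0],
  ],
)

```text
time: 43.65
position: [0.4693, 0.3937, 0.3714]
orientation: [179.7, 0.5, 180.0]
contact_force: [0.3, -0.4, -0.3]
gripper_width: 0.491
```

```bash
python3 -c "
from h import *
plan(.5793,.235,.19,131.9,7)"
```

```text
t 43.6 grasp [0.4709 0.3948 0.191 ] yaw 180.0 tilt -0.34 0.52 W 46.2mm F [ 0.3 -0.4 -0.3] | d [ 108.4 -159.8   -1. ] dyaw -48.1 j6 -55 n=7
[-0.31, -0.46, 0.0, 0.86] [-0.36, -0.42, 0.0, 0.86] [-0.41, -0.37, 0.0, 0.86] [-0.45, -0.32, 0.01, 0.86] [-0.49, -0.26, 0.01, 0.86] [-0.51, -0.2, 0.01, 0.86] [-0.53, -0.14, 0.01, 0.86]
```

>>> step_arm(
  motion=[
    [130,-0.31,-0.46,0,0.86],
    [130,-0.36,-0.42,0,0.86],
    [130,-0.41,-0.37,0,0.86],
    [130,-0.45,-0.32,0,0.86],
    [130,-0.49,-0.26,0,0.86],
    [130,-0.51,-0.2,0,0.86],
    [130,-0.53,-0.14,0,0.86],
    [130,0,0,0,0],
    [130,0,0,0,0],
    [130,0,0,0,0],
  ],
)

```text
time: 44.65
position: [0.5762, 0.2342, 0.3644]
orientation: [-179.9, -0.1, 131.9]
contact_force: [-0.6, -0.2, -0.7]
gripper_width: 0.489
```

```bash
cat > bar.py <<'E'
from h import *
from tab import tabpos
def bar(bx,by,f):
    c=snap('wrist',f+'.png'); V=c['frame'].max(2)
    m=(V<62).astype(np.uint8); n,lab,st,ce=cv2.connectedComponentsWithStats(m)
    u=px(c,(bx,by,.093)); print('pred px',u)
    for i in range(1,n):
        if st[i,4]>250 and np.hypot(*(ce[i]-u))<90:
            r=cv2.minAreaRect(np.argwhere(lab==i)[:,::-1].astype(np.float32)); b=cv2.boxPoints(r)
            e=sorted([(np.hypot(*(b[k]-b[k-1])),k) for k in range(4)])[:2]
            P=[w(c,*((b[k]+b[k-1])/2),.093)[:2] for _,k in e]; d=P[1]-P[0]
            print('comp',ce[i].round(1),r[1],'centre',((P[0]+P[1])/2).round(4),'len %.1f dir %.1f'%(np.hypot(*d)*1e3,np.degrees(np.arctan2(d[1],d[0]))%180))
    return c
E
python3 -c "
from bar import *
plan(.5793,.235,.089,131.9)
bar(.5793,.235,'w14')
tabpos(.5905,.245,41.9,'w15')"
```

```text
t 44.6 grasp [0.5759 0.2342 0.184 ] yaw 131.9 tilt -0.06 -0.06 W 46.0mm F [-0.6 -0.2 -0.7] | d [  3.4   0.8 -95. ] dyaw -0.0 j6 -25 n=2
[-0.02, 0.03, 0.95, 0.0] [-0.02, 0.03, 0.95, 0.0]
pred px [324.73104431 254.82379236]
comp [391.8 233.1] (30.891550064086914, 97.1270751953125) centre [0.6036 0.2709] len 63.5 dir 131.2
comp [329.5 251.2] (14.940736770629883, 100.20856475830078) centre [0.5806 0.2382] len 66.7 dir 131.3
y -0.008 sat from -112mm: [98, 98, 97, 98, 100, 101, 102, 100, 98, 97, 95, 94, 94, 94, 95, 97, 98, 98, 17, 9, 5, 5, 13, 19, 19, 20, 20, 17, 16, 19, 6, 15]
y 0 sat from -112mm: [101, 101, 99, 99, 98, 98, 97, 97, 98, 97, 98, 99, 100, 101, 98, 98, 96, 91, 38, 19, 19, 18, 18, 20, 19, 18, 16, 20, 16, 16, 20, 19]
y 0.008 sat from -112mm: [115, 117, 113, 109, 105, 103, 101, 102, 102, 103, 100, 98, 97, 98, 98, 98, 98, 107, 50, 19, 17, 18, 18, 18, 20, 17, 13, 19, 16, 19, 17, 20]
```

>>> step_arm(
  motion=[
    [130,0,0.12,0.7,0.07],
    [130,0,0,0.7,0],
    [130,0,0,0.4,0],
    [130,0,0,0.12,0],
    [255,0,0,0,0],
    [255,0,0,0,0],
    [255,0,0,0,0],
    [255,0,0,0,0],
    [255,0,0,0,0],
    [255,0,0,0,0],
  ],
)

```text
time: 45.75
position: [0.5815, 0.2376, 0.2703]
orientation: [179.9, 0.0, 131.3]
contact_force: [0.6, 0.4, 1.6]
gripper_width: 0.099
```

>>> step_arm(
  motion=[
    [255,0,0,0,0],
    [255,0,0,0,0],
  ],
)

```text
time: 45.95
position: [0.5816, 0.2376, 0.2703]
orientation: [179.9, 0.0, 131.3]
contact_force: [0.4, 1.1, 4.6]
gripper_width: 0.105
```

>>> step_arm(
  motion=[
    [255,0,0,-0.06,0],
    [255,0,0,-0.06,0],
    [255,0,0,-0.06,0],
    [255,0,0,-0.06,0],
    [255,0,0,0,0],
    [255,0,0,0,0],
  ],
)

```text
time: 46.55
position: [0.5833, 0.2391, 0.2763]
orientation: [179.6, -0.0, 131.3]
contact_force: [15.3, 9.4, -18.8]
gripper_width: 0.104
```

```bash
python3 -c "
from h import *
plan(.5806,.2382,.089,131.3)"
```

```text
t 46.5 grasp [0.5843 0.24   0.0959] yaw 131.3 tilt -0.41 -0.00 W 9.7mm F [ 15.3   9.4 -18.8] | d [-3.7 -1.8 -6.9] dyaw 0.0 j6 -24 n=1
[0.02, -0.08, 0.14, -0.0]
```

>>> step_arm(
  motion=[
    [255,0,0.08,-0.04,0],
    [255,0,0.06,-0.06,0],
    [255,0,0.04,-0.06,0],
    [255,0,0.03,-0.06,0],
    [255,0,0,0,0],
    [255,0,0,0,0],
  ],
)

```text
time: 47.15
position: [0.59, 0.2448, 0.2859]
orientation: [-179.9, -0.1, 131.3]
contact_force: [10.5, 3.8, -16.9]
gripper_width: 0.11
```

```bash
python3 -c "
from h import *
plan(.5806,.2382,.089,131.3)
snap('scene','s16.png')
s=load('s16')['frame'];a=load('s10')['frame']
r=lambda f:cv2.resize(f[235:315,375:470],(380,320),interpolation=cv2.INTER_CUBIC)
cv2.imwrite('pics/m16.png',np.hstack([r(a),r(s)]))
d=cv2.absdiff(a,s).max(2)[262:315,380:468]; print((d>25).mean())
"
```

```text
t 47.1 grasp [0.5896 0.2447 0.1055] yaw 131.3 tilt -0.10 -0.06 W 10.3mm F [ 10.5   3.8 -16.9] | d [ -9.   -6.5 -16.5] dyaw 0.0 j6 -24 n=1
[0.02, -0.22, 0.33, -0.01]
0.25514579759862777
```

Case 2's lid rose 16 mm along the arc, so it is free. I lower it, release, and push its catch the same way as on case 1.

>>> step_arm(
  motion=[
    [255,0,-0.03,0.06,0],
    [255,0,-0.04,0.06,0],
    [255,0,-0.06,0.06,0],
    [255,0,-0.08,0.06,0],
    [255,0,0,0.06,0],
    [255,0,0,0.06,0],
    [255,0,0,0.06,0],
    [255,0,0,0.08,0],
    [255,0,0,0,0],
  ],
)

```text
time: 48.1
position: [0.5813, 0.2376, 0.2716]
orientation: [179.8, 0.1, 131.3]
contact_force: [-4.0, -1.4, 13.0]
gripper_width: 0.107
```

>>> step_arm(
  motion=[
    [150,0,0,0,0],
    [150,0,0,0,0],
    [150,0,0,0,0],
    [150,0,0,0,0],
    [150,0,0,-0.4,0],
    [150,0,0,-0.8,0],
    [255,0,-0.76,0,0],
    [255,0,-0.77,0,0],
    [255,0,-0.77,0,0],
    [255,0,0,0,0],
  ],
)

```text
time: 49.1
position: [0.4918, 0.1597, 0.3258]
orientation: [-179.7, -0.1, 131.2]
contact_force: [0.5, -0.0, 0.3]
gripper_width: 0.102
```

>>> step_arm(
  motion=[
    [255,0,0,0,0],
    [255,0,0,0,0],
    [255,0,0,0.5,0],
    [255,0,0,0.5,0],
    [255,0,0,0.14,0],
    [255,0,0,0,0],
  ],
)

```text
time: 49.7
position: [0.4951, 0.1621, 0.2688]
orientation: [-179.8, -0.1, 131.3]
contact_force: [-0.3, -0.2, 1.0]
gripper_width: 0.002
```

```bash
python3 -c "
from h import *
r=R.from_euler('z',41.3,degrees=True).as_matrix()
p=np.array([.5929,.2475,.089])+r@np.array([-.1065,0,0])
plan(*p,131.3)"
```

```text
t 49.7 grasp [0.4946 0.162  0.0884] yaw 131.3 tilt -0.15 -0.09 W 0.2mm F [-0.3 -0.2  1. ] | d [18.3 15.2  0.6] dyaw 0.0 j6 -29 n=1
[-0.01, 0.48, -0.01, -0.0]
```

>>> step_arm(
  motion=[
    [255,0,0.2,0,0],
    [255,0,0.14,0,0],
    [255,0,0.08,0,0],
    [255,0,0.08,0,0],
    [255,0,0.08,0,0],
    [255,0,0.06,0,0],
    [255,0,0,0,0],
    [255,0,0,0,0],
  ],
)

```text
time: 50.5
position: [0.5162, 0.1799, 0.2714]
orientation: [-179.0, 0.0, 131.2]
contact_force: [-17.7, -14.8, 14.1]
gripper_width: 0.006
```

```bash
python3 -c "
from h import *
r=R.from_euler('z',41.3,degrees=True).as_matrix()
p=np.array([.5929,.2475,.089])+r@np.array([-.1065,0,0])
plan(*p,131.3)"
```

```text
t 50.5 grasp [0.5138 0.1778 0.091 ] yaw 131.2 tilt -1.01 0.01 W 0.5mm F [-17.7 -14.8  14.1] | d [-0.9 -0.6 -2. ] dyaw 0.1 j6 -28 n=1
[0.0, -0.02, 0.04, -0.01]
```

>>> step_arm(
  motion=[
    [255,0,-0.3,0,0],
    [255,0,-0.4,0,0],
    [220,0,0,-0.5,0],
    [170,0,0,-0.7,0],
    [150,0,0.7,-0.1,0],
    [150,0,0.8,0,0],
    [150,0,0.8,0,0],
    [140,0,0.06,0,0],
    [140,0,0,0,0],
    [140,0,0,0,0],
  ],
)

```text
time: 51.5
position: [0.5809, 0.2373, 0.3354]
orientation: [-180.0, 0.0, 131.3]
contact_force: [0.3, 0.1, -0.1]
gripper_width: 0.453
```

```bash
python3 -c "
from tab import *
plan(.5816,.2376,.089,131.3)
tabpos(.5929,.2475,41.3,'w17')"
```

```text
t 51.5 grasp [0.5809 0.2373 0.155 ] yaw 131.3 tilt -0.01 0.01 W 42.6mm F [ 0.3  0.1 -0.1] | d [  0.7   0.3 -66. ] dyaw 0.0 j6 -24 n=2
[-0.0, 0.01, 0.66, -0.0] [-0.0, 0.01, 0.66, -0.0]
y -0.008 sat from -112mm: [98, 97, 98, 97, 99, 100, 101, 102, 98, 98, 94, 95, 95, 94, 94, 96, 98, 100, 101, 37, 18, 19, 20, 18, 19, 19, 19, 16, 16, 19, 16, 20]
y 0 sat from -112mm: [99, 100, 101, 100, 98, 97, 98, 97, 97, 97, 98, 98, 98, 101, 99, 98, 96, 94, 95, 29, 18, 17, 17, 18, 19, 19, 17, 16, 16, 22, 19, 17]
y 0.008 sat from -112mm: [112, 114, 117, 114, 111, 105, 102, 100, 102, 103, 101, 100, 99, 98, 98, 98, 98, 98, 97, 26, 16, 17, 17, 17, 19, 19, 20, 16, 16, 19, 16, 17]
```

Case 2's tab front is now at -93, the same as case 1's. I re-tug.

>>> step_arm(
  motion=[
    [140,0,0.01,0.8,0],
    [140,0,0,0.4,0],
    [140,0,0,0.12,0],
    [255,0,0,0,0],
    [255,0,0,0,0],
    [255,0,0,0,0],
    [255,0,0,0,0],
    [255,0,0,0,0],
    [255,0,0,0,0],
    [255,0,0,0,0],
  ],
)

```text
time: 52.55
position: [0.5817, 0.2378, 0.2705]
orientation: [179.9, 0.1, 131.3]
contact_force: [-2.4, -1.3, 6.0]
gripper_width: 0.103
```

>>> step_arm(
  motion=[
    [255,0,0,-0.06,0],
    [255,0,0,-0.06,0],
    [255,0,0,-0.06,0],
    [255,0,0,-0.06,0],
    [255,0,0,0,0],
    [255,0,0,0,0],
  ],
)

```text
time: 53.15
position: [0.583, 0.2385, 0.2734]
orientation: [180.0, -0.1, 131.3]
contact_force: [14.5, 5.5, -24.6]
gripper_width: 0.101
```

>>> step_arm(
  motion=[
    [255,0,0,0.24,0],
    [255,0,0,0,0],
    [130,0,0,0,0],
    [130,0,0,0,0],
    [130,0,0,0,0],
    [130,0,0,0,0],
    [130,0,0,-0.5,0],
    [130,0,0,-0.8,0],
    [130,0,0,-0.6,0],
    [130,0,0,0,0],
  ],
)

```text
time: 54.15
position: [0.5823, 0.2382, 0.3706]
orientation: [179.4, 0.3, 131.3]
contact_force: [1.0, 0.1, -0.4]
gripper_width: 0.489
```

```bash
python3 -c "
from h import *
r=R.from_euler('z',15.8,degrees=True).as_matrix()
p=np.array([.6455,.0695,.19])+r@np.array([-.015,0,0]); print(p)
plan(*p,105.6,6)"
```

```text
[0.63106673 0.0654158  0.19      ]
t 54.1 grasp [0.5842 0.2388 0.1902] yaw 131.3 tilt -0.59 0.26 W 45.9mm F [ 1.   0.1 -0.4] | d [  46.9 -173.3   -0.2] dyaw -25.7 j6 -24 n=6
[-0.54, -0.26, 0.0, 0.53] [-0.56, -0.22, 0.0, 0.53] [-0.57, -0.18, 0.0, 0.53] [-0.58, -0.14, 0.0, 0.53] [-0.59, -0.09, 0.0, 0.53] [-0.6, -0.05, 0.0, 0.53]
```

Held: 2.9 mm rise with 25 N. On to case 3.

>>> step_arm(
  motion=[
    [130,-0.54,-0.26,0,0.53],
    [130,-0.56,-0.22,0,0.53],
    [130,-0.57,-0.18,0,0.53],
    [130,-0.58,-0.14,0,0.53],
    [130,-0.59,-0.09,0,0.53],
    [130,-0.6,-0.05,0,0.53],
    [130,0,0,0,0],
    [130,0,0,0,0],
    [130,0,0,0,0],
  ],
)

```text
time: 55.05
position: [0.629, 0.0655, 0.3633]
orientation: [-179.9, -0.1, 105.9]
contact_force: [-0.3, 0.1, 0.2]
gripper_width: 0.489
```

```bash
python3 -c "
from bar import *
plan(.6311,.0654,.089,105.6)
bar(.6311,.0654,'w18')
tabpos(.6455,.0695,15.6,'w19')"
```

```text
t 55.0 grasp [0.6288 0.0656 0.1829] yaw 105.9 tilt -0.07 -0.05 W 45.9mm F [-0.3  0.1  0.2] | d [  2.3  -0.2 -93.9] dyaw -0.3 j6 -15 n=2
[-0.01, 0.02, 0.94, 0.02] [-0.01, 0.02, 0.94, 0.02]
pred px [323.71499988 253.40877698]
comp [353.1 168.5] (161.0, 3.0) centre [0.6318 0.1214] len 98.1 dir 16.0
comp [390.2 230.6] (31.00971031188965, 99.12596130371094) centre [0.6678 0.0877] len 64.3 dir 105.4
comp [327.3 246.8] (101.0, 15.0) centre [0.6326 0.0689] len 66.7 dir 106.3
y -0.008 sat from -112mm: [94, 95, 95, 96, 98, 97, 98, 99, 99, 99, 99, 100, 102, 103, 104, 104, 32, 10, 5, 5, 4, 3, 13, 17, 16, 16, 16, 16, 16, 4, 3, 3]
y 0 sat from -112mm: [100, 98, 98, 97, 95, 98, 97, 98, 99, 101, 101, 99, 99, 101, 102, 104, 63, 20, 18, 20, 17, 18, 19, 19, 19, 19, 19, 19, 19, 18, 20, 20]
y 0.008 sat from -112mm: [98, 98, 101, 98, 98, 96, 95, 98, 98, 98, 99, 101, 102, 98, 100, 101, 30, 18, 19, 19, 18, 19, 19, 20, 19, 16, 13, 19, 16, 19, 19, 19]
```

>>> step_arm(
  motion=[
    [130,0.04,0.09,0.7,0],
    [130,0,0,0.7,0],
    [130,0,0,0.4,0],
    [130,0,0,0.1,0],
    [255,0,0,0,0],
    [255,0,0,0,0],
    [255,0,0,0,0],
    [255,0,0,0,0],
    [255,0,0,0,0],
    [255,0,0,0,0],
  ],
)

```text
time: 56.15
position: [0.6334, 0.0677, 0.2703]
orientation: [179.9, 0.0, 105.8]
contact_force: [0.5, 0.4, 2.0]
gripper_width: 0.102
```

>>> step_arm(
  motion=[
    [255,0,0,0,0],
    [255,0,0,0,0],
  ],
)

```text
time: 56.35
position: [0.6334, 0.0677, 0.2703]
orientation: [179.9, 0.0, 105.8]
contact_force: [0.3, 0.5, 4.1]
gripper_width: 0.105
```

>>> step_arm(
  motion=[
    [255,0,0,-0.06,0],
    [255,0,0,-0.06,0],
    [255,0,0,-0.06,0],
    [255,0,0,-0.06,0],
    [255,0,0,0,0],
    [255,0,0,0,0],
  ],
)

```text
time: 56.95
position: [0.6356, 0.0683, 0.2761]
orientation: [179.6, -0.0, 105.8]
contact_force: [19.0, 3.3, -19.0]
gripper_width: 0.106
```

```bash
python3 -c "
from h import *
plan(.6326,.0689,.089,105.9)"
```

```text
t 57.0 grasp [0.6368 0.0686 0.0957] yaw 105.8 tilt -0.40 -0.01 W 9.9mm F [ 19.    3.3 -19. ] | d [-4.2  0.3 -6.7] dyaw 0.1 j6 -15 n=1
[0.03, -0.08, 0.13, -0.01]
```

Same signature as the free lids, with a 5.8 mm rise and a lateral drift. I lift further along the arc to confirm.

>>> step_arm(
  motion=[
    [255,0,0.08,-0.04,0],
    [255,0,0.06,-0.06,0],
    [255,0,0.04,-0.06,0],
    [255,0,0.03,-0.06,0],
    [255,0,0,0,0],
    [255,0,0,0,0],
  ],
)

```text
time: 57.55
position: [0.6441, 0.0706, 0.2858]
orientation: [-179.9, -0.0, 105.8]
contact_force: [11.5, 0.5, -17.8]
gripper_width: 0.108
```

>>> step_arm(
  motion=[
    [255,0,-0.03,0.06,0],
    [255,0,-0.04,0.06,0],
    [255,0,-0.06,0.06,0],
    [255,0,-0.08,0.06,0],
    [255,0,0,0.06,0],
    [255,0,0,0.06,0],
    [255,0,0,0.06,0],
    [255,0,0,0.08,0],
    [255,0,0,0,0],
  ],
)

```text
time: 58.45
position: [0.6332, 0.0677, 0.2717]
orientation: [179.8, 0.1, 105.8]
contact_force: [-4.2, -0.2, 14.5]
gripper_width: 0.102
```

>>> step_arm(
  motion=[
    [150,0,0,0,0],
    [150,0,0,0,0],
    [150,0,0,0,0],
    [150,0,0,0,0],
    [150,0,0,-0.4,0],
    [150,0,0,-0.8,0],
    [255,0,-0.76,0,0],
    [255,0,-0.77,0,0],
    [255,0,-0.77,0,0],
    [255,0,0,0,0],
  ],
)

```text
time: 59.45
position: [0.5186, 0.0358, 0.3255]
orientation: [-179.7, -0.1, 105.8]
contact_force: [-0.6, -0.2, -0.3]
gripper_width: 0.11
```

>>> step_arm(
  motion=[
    [255,0,0,0,0],
    [255,0,0,0,0],
    [255,0,0,0.5,0],
    [255,0,0,0.5,0],
    [255,0,0,0.14,0],
    [255,0,0,0,0],
  ],
)

```text
time: 60.05
position: [0.5229, 0.0366, 0.2688]
orientation: [-179.8, -0.1, 105.8]
contact_force: [-0.0, -0.3, -0.3]
gripper_width: 0.006
```

```bash
python3 -c "
from h import *
r=R.from_euler('z',15.8,degrees=True).as_matrix()
p=np.array([.6334,.0677,.089])+r@np.array([-.0915,0,0])
plan(*p,105.8)"
```

```text
t 60.0 grasp [0.5223 0.0366 0.0884] yaw 105.8 tilt -0.17 -0.05 W 0.6mm F [-0.  -0.3 -0.3] | d [23.   6.2  0.6] dyaw -0.0 j6 -18 n=1
[-0.01, 0.48, -0.01, 0.01]
```

The lid rose 15.5 mm, so it was free, and it is now lowered. I push the catch, then re-tug.

>>> step_arm(
  motion=[
    [255,0,0.2,0,0],
    [255,0,0.14,0,0],
    [255,0,0.08,0,0],
    [255,0,0.08,0,0],
    [255,0,0.08,0,0],
    [255,0,0.06,0,0],
    [255,0,0,0,0],
    [255,0,0,0,0],
  ],
)

```text
time: 60.85
position: [0.5496, 0.0438, 0.2717]
orientation: [-179.0, 0.0, 105.8]
contact_force: [-22.2, -7.0, 15.8]
gripper_width: 0.004
```

>>> step_arm(
  motion=[
    [255,0,-0.3,0,0],
    [255,0,-0.4,0,0],
    [220,0,0,-0.5,0],
    [170,0,0,-0.7,0],
    [150,0,0.7,-0.1,0],
    [150,0,0.8,0,0],
    [150,0,0.8,0,0],
    [140,0,0.06,0,0],
    [140,0,0,0,0],
    [140,0,0,0,0],
  ],
)

```text
time: 61.85
position: [0.6327, 0.0677, 0.3357]
orientation: [180.0, 0.0, 105.8]
contact_force: [-1.0, 0.3, 0.2]
gripper_width: 0.45
```

```bash
python3 -c "
from tab import *
plan(.6334,.0677,.089,105.8)
tabpos(.6478,.0718,15.8,'w20')"
```

```text
t 61.9 grasp [0.6327 0.0677 0.1553] yaw 105.8 tilt -0.01 0.01 W 42.3mm F [-1.   0.3  0.2] | d [  0.7   0.  -66.3] dyaw -0.0 j6 -15 n=2
[-0.0, 0.01, 0.66, 0.0] [-0.0, 0.01, 0.66, 0.0]
y -0.008 sat from -112mm: [97, 94, 94, 95, 97, 97, 98, 99, 99, 99, 99, 101, 100, 102, 103, 104, 104, 104, 102, 27, 18, 19, 19, 18, 19, 19, 18, 16, 16, 22, 22, 16]
y 0 sat from -112mm: [98, 99, 98, 96, 95, 97, 97, 97, 98, 99, 99, 98, 99, 101, 101, 103, 104, 104, 105, 19, 21, 20, 19, 20, 19, 18, 18, 19, 19, 19, 13, 19]
y 0.008 sat from -112mm: [95, 98, 98, 100, 98, 97, 95, 96, 97, 98, 98, 99, 102, 100, 98, 98, 101, 102, 104, 18, 19, 19, 19, 18, 19, 18, 18, 22, 19, 19, 16, 16]
```

Tab at -93, so home. I re-tug, release and retreat upward, then take a final look.

>>> step_arm(
  motion=[
    [140,0,0.01,0.8,0],
    [140,0,0,0.4,0],
    [140,0,0,0.12,0],
    [255,0,0,0,0],
    [255,0,0,0,0],
    [255,0,0,0,0],
    [255,0,0,0,0],
    [255,0,0,0,0],
    [255,0,0,0,0],
    [255,0,0,0,0],
  ],
)

```text
time: 62.9
position: [0.6336, 0.0678, 0.2706]
orientation: [179.9, 0.0, 105.8]
contact_force: [-3.6, -0.8, 6.4]
gripper_width: 0.104
```

>>> step_arm(
  motion=[
    [255,0,0,-0.06,0],
    [255,0,0,-0.06,0],
    [255,0,0,-0.06,0],
    [255,0,0,-0.06,0],
    [255,0,0,0,0],
    [255,0,0,0,0],
  ],
)

```text
time: 63.5
position: [0.6351, 0.068, 0.2734]
orientation: [180.0, -0.0, 105.8]
contact_force: [15.6, 1.6, -25.2]
gripper_width: 0.098
```

>>> step_arm(
  motion=[
    [255,0,0,0.24,0],
    [255,0,0,0,0],
    [130,0,0,0,0],
    [130,0,0,0,0],
    [130,0,0,0,0],
    [130,0,0,0,0],
    [130,0,0,-0.5,0],
    [130,0,0,-0.8,0],
    [130,0,0,-0.8,0],
    [130,0,0,-0.8,0],
  ],
)

```text
time: 64.5
position: [0.6333, 0.0679, 0.4154]
orientation: [-180.0, -0.0, 105.8]
contact_force: [0.3, 0.6, -0.0]
gripper_width: 0.491
```

>>> step_arm(
  motion=[
    [130,0,-0.8,-0.3,0],
    [130,0,-0.8,0,0],
    [130,0,-0.8,0,0],
    [130,0,-0.8,0,0],
    [130,0,-0.8,0,0],
    [130,0,-0.8,0,0],
    [130,0,0,0,0],
    [130,0,0,0,0],
  ],
)

```text
time: 65.3
position: [0.4022, 0.0024, 0.4297]
orientation: [179.9, 0.0, 105.8]
contact_force: [-0.6, -0.1, 0.3]
gripper_width: 0.489
```

```bash
python3 -c "
from h import *
plan(.4,.0,.3)
t=snap('top','top2.png')['frame']; s=snap('scene','s2.png')['frame']
r=lambda f,w,h:cv2.resize(f,(w,h),interpolation=cv2.INTER_CUBIC)
a=r(t[130:360,140:500],480,300); b=r(s[225:345,90:300],480,290); c=r(s[210:340,300:520],320,290); d=r(s[205:300,200:420],320,300)
cv2.imwrite('pics/final.png',np.vstack([np.hstack([a,d]),np.hstack([b,c])]))"
```

```text
t 65.3 grasp [0.4026 0.0024 0.2493] yaw 105.8 tilt -0.13 0.04 W 45.9mm F [-0.6 -0.1  0.3] | d [-2.6 -2.4 50.7] dyaw 0.0 j6 -24 n=2
[-0.02, -0.03, -0.51, 0.0] [-0.02, -0.03, -0.51, 0.0]
```

View pics/final.png

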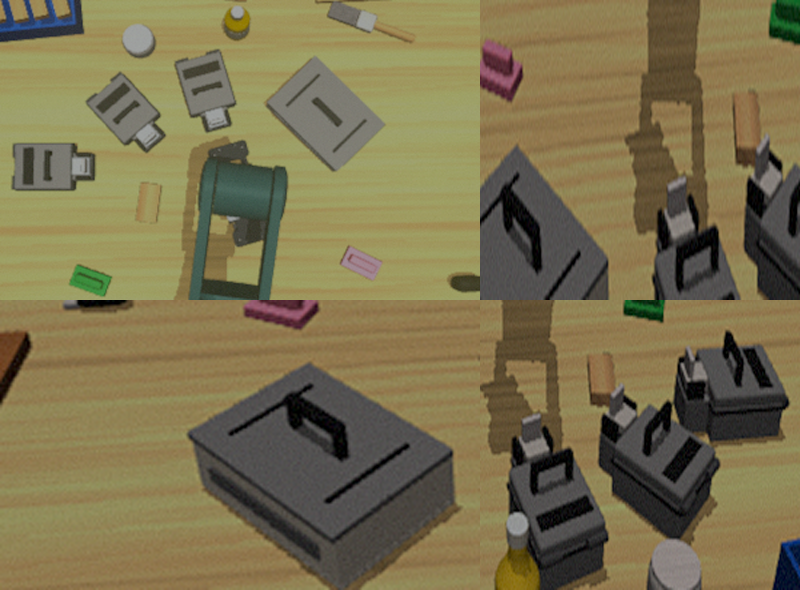

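The final picture shows the lid flush on the box, the three cases shut, no brown pad left on the bench, and the offcut, glue and wax in place. I hand in.

```bash
python3 -c "
from h import *
print(workorder.hand_in())"
```

```text
the job is handed in; nothing more can be done
None
```

I did the whole job and handed it in with the robot's clock at about 65 s; no verdict is reported.

**What I did:**
- **Pads and dry box:** I put all three brown pads in the box, laid the lid on, and pressed corners 0, 2, 1 and 3 in turn. Each press was at least 24 N, with a peak of 57 N at corner 1. All four corners stopped at the same height, within 1 mm.
- **Cases, left to right:** All three lids came up when tugged, by about 16 to 19 mm. I lowered each one and pushed its catch home.

**Last checks:**
- **Catches:** Each tab now reads -93 mm in its case's frame, where home is -94 mm. On the second tug each lid gave only about 3 mm, held against 25 to 32 N.
- **Final picture:** The box lid is flush, no brown pad is left on the bench, and the offcut, glue bottle and wax tin look unmoved.

**What went wrong or disagreed:**
- **First grip:** My first grip on a pad closed too slowly and lifted nothing. I did it again, and the pad had not moved.
- **Case 1 catch:** The first picture suggested this catch was home, but the tug showed it was out.
- **Top camera:** It read about 3 to 4 mm off from the wrist camera on the box and cases, so I corrected from the wrist view.

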